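# Load module covers into the spring-clip dunnage rack

## Robot

A 7-joint arm with a two-finger parallel gripper is mounted at the origin on the work surface. World frame = base frame: x ahead of the robot, y to its left, z up, the work surface at z = 0. Lengths are in m, angles in rad, forces in N, time in s.
With the tool pointing down it reaches from about 0.4 to 0.85 m from the base axis. Payload 10.4 kg.
Tool frame: the origin (TCP) lies between the finger pads; the fingertips stand manip.nose_length ahead of it and the grasp point (between the pads) lies 8 mm behind it (manip.nose_length is the distance from the TCP to the fingertips, in m); z points along the fingers, y is the direction in which the jaws open and shut (so a half turn about z gives the same grasp; the last joint's range is limited). The gripper opens to 87 mm and grips with 3 to 60 N. Pads are 19 mm wide; open, the fingers measure 117 mm over their backs; the gripper's body (75 mm by 190 mm) begins 51 mm behind the grasp point.
Start: joints at [-1.284, 0.332, -0.065, 1.46, 0.022, 1.35, -0.088], TCP at [0.191, 0.595, 0.234] pointing down, gripper open.
Joint ranges: [-2.6, 2.6], [-0.5, 2.12], [-1.47, 1.34], [0.16, 2.42], [-1.27, 4.41], [0.06, 2.06], [-2.6, 2.6]. Speed limits (rad/s): [2.22, 2.22, 2.79, 2.79, 3.14, 3.14, 3.14].

## Interface

Orientations are given as [roll, pitch, yaw] about the fixed x, y, z axes, in that order (R = Rz(yaw) Ry(pitch) Rx(roll)).
In Python, from rig import manip, imaging gives the robot as it stands.
- The arm moves only by the tool apply_moves, never from a script. Its argument "plan" is a list of rows, each a list of 3 entries, a list of its own where there are three numbers: the shift along the tool's x, y, z in mm, then the turn, a rotation vector about the tool's x, y, z in degrees, then the closure in counts, from 0 (fully open) to 255 (shut). In form: [[[x, y, z], [rx, ry, rz], gripper], ...]. A call has 1 to 5 rows; each row shifts and turns the commanded pose from where the row before left it, along the tool's axes as they then stand; what a row does not reach is not made up. A row lasts 1/8 s, in which the tool goes at most 62.5 mm and 10.7 degrees, less where a joint would pass 70% of its speed; a pose out of reach is approached as far as the arm can. A call is refused whole if a number of a shift passes 62.5 or a number of a turn 10.7, either way. A call with a gripper value outside its range is refused whole. The fingers move at their own pace and stop on an object; "squeeze" is the grip in N (left out, the last holds). Time passes only in rows, so rows that do not move let the fingers close. It gives the time, the measured TCP pose, the force and the opening at its end, in the units of the state.
- manip.state(): the state, without advancing time (a new reading comes with each control period).
- imaging.snapshot(name): name is "scene" or "top"; returns a dict with "frame" (384x512x3 uint8, red, green, blue), "vfov" (degrees; the focal length in pixels is half the picture's height over the tangent of half this angle, whatever the lens; pixels are square), "cx", "cy" (the principal point, pixels), "k1" (the pictures are not rectified: a ray, as slopes to the right and down, at radius r is drawn at 1 + k1 r^2 times it, then the intrinsics apply), "rvec" (rotation vector, rad) and "tvec" (3), from world to camera coordinates, as OpenCV has them. Camera axes: x right, y down, z forward; pixel columns grow to the right and rows downward; lengths in m; the calibration is good to about 2 mm. A picture is of the moment at which its call begins. There is no depth.
- manip.sign_off(): hands the job in, once; it reports no verdict.
The state is a dict: "time_s": time; "joint_positions": joint angles; "joint_vel": joint speeds; "effort": joint torques, N m; "ee_pos": TCP position; "tool_rot": TCP orientation; "wrist_force": force on the tool from outside, world axes, zero at the start; "wrist_torque": the same for the moment, N m; "finger_gap": finger opening in m.
Only numpy, scipy, OpenCV 4.12 (cv2) and the standard library are available. Lean on these libraries where they do the work, as an engineer would, in place of code of your own. Each camera call takes 0.05 s, during which the arm holds its last target.

## Task

Swing the red keeper bar of the dunnage rack well aside, then push the blue-tabbed cover into the blue spring-clip slot and the orange-tabbed cover into the orange one, each straight down past the clips until it is fully home on the slot floor; do not drop them. Then swing the keeper bar fully back over the covers to its stop. Leave the white-tabbed cover standing in its tray and do not disturb the other things on the bench.

Things in the scene. Friction and masses are not known exactly. Their poses are not given: they have to be found in the camera images.
- cover_blue: cover on edge in the tray: black plate 120 (x) x 12 (y) x 75 mm tall, with blue grip tab centred on top, 50 (x) x 12 (y) mm, 75 to 115 mm above the lower edge, to pinch across y from above. 3 mm deep catch groove on both faces, 32 to 48 mm up. Same turned half round. 0.11 to 0.25 kg. Origin: middle of the lower edge, z up. Tray place varies.
- cover_orange: cover on edge in the tray: black plate 120 (x) x 12 (y) x 75 mm tall, with orange grip tab centred on top, 50 (x) x 12 (y) mm, 75 to 115 mm above the lower edge, to pinch across y from above. 3 mm deep catch groove on both faces, 32 to 48 mm up. Same turned half round. 0.11 to 0.25 kg. Origin: middle of the lower edge, z up. Tray place varies.
- cover_white: cover on edge in the tray: black plate 120 (x) x 12 (y) x 75 mm tall, with white grip tab centred on top, 50 (x) x 12 (y) mm, 75 to 115 mm above the lower edge, to pinch across y from above. 3 mm deep catch groove on both faces, 32 to 48 mm up. Same turned half round. 0.11 to 0.25 kg. Origin: middle of the lower edge, z up. To be left in the tray.
- tray: fixed yellow infeed tray on the right, 155 (x) x 240 (y) mm, 48 mm high; three slots along x, 70 mm apart in y, 15 mm wide and 126 mm long, floor 8 mm up. Origin: centre of its underside.
- slot_blue_seat (a point): middle of the floor of the blue slot, where the cover's lower edge must rest; x along the slot (cover's width), y across, z up. Left or right place varies, 70 mm apart. blue end guides: cheeks 17 mm apart, end walls 126 mm apart, 58 mm high above this floor, flared mouths up to 69 mm. The floor is a firm stop.
- slot_orange_seat (a point): middle of the floor of the orange slot, where the cover's lower edge must rest; x along the slot (cover's width), y across, z up. Left or right place varies, 70 mm apart. orange end guides: cheeks 17 mm apart, end walls 126 mm apart, 58 mm high above this floor, flared mouths up to 69 mm. The floor is a firm stop.
- slot_blue_clip (a point): middle between the two steel leaf clips of the blue slot, 38 mm above its floor; 40 mm wide (x), 6.5 mm apart here, flared tips 18 mm higher. A cover meets them about 46 mm above the floor; some 10 to 15 N pushes them apart, 4 to 6 N slides it on (its weight will not), and they spring into its grooves at the floor.
- slot_orange_clip (a point): middle between the two steel leaf clips of the orange slot, 38 mm above its floor; 40 mm wide (x), 6.5 mm apart here, flared tips 18 mm higher. A cover meets them about 46 mm above the floor; some 10 to 15 N pushes them apart, 4 to 6 N slides it on (its weight will not), and they spring into its grooves at the floor.
- keeper (a joint): angle of the red keeper bar, rad: 0 = closed at its stop, lying across both slots 5 mm above the shoulders of seated covers; grows to 1.25 = open as its free end swings level towards the robot (clockwise from above). Stays where left; about 0.5 N at the handle moves it. Clears both slots from 0.9 on. Starts at 0 to 0.25.
- keeper_grip (a point): point on the axis of the upright black handle at the keeper bar's free end, where to pinch or push it: a round post 14 mm across, from 30 mm below this point (the bar's top face) to 20 mm above it. z up.
- keeper_pivot (a point): on the upright hinge axis, level with keeper_grip and 165 mm from it. Bar 12 mm wide, 8 mm thick, its top 30 mm below this point. Axes: the rack's, parallel to those of the slots. Closed, the grip lies along -y from here; fully open, mostly along -x.
- screwdriver: screwdriver lying on the bench nearer the robot, bystander; to be left alone. Origin: on its own body, only for knowing where it is.
- wrench: steel open-ended wrench lying on the bench nearer the robot, bystander; to be left alone. Origin: on its own body, only for knowing where it is.
- tape_roll: yellow ring, 90 mm across and 24 mm high, right side, nearer the robot, bystander; to be left alone. Origin: centre of its underside.
- cap_box: small open red box 130 x 90 x 50 mm, left side, bystander; to be left alone. Origin: centre of its underside.
- cleaner: white bottle with red cap, 56 mm across and 160 mm high, left side, bystander; to be left alone. Origin: centre of its underside.
- mug: blue mug, 80 mm across and 90 mm high, left side, bystander; to be left alone. Origin: centre of its underside.
- parts_bin: small open yellow bin 140 x 100 x 70 mm, right of the tray, bystander; to be left alone. Origin: centre of its underside.

How it is judged:
By the outcome, as a careful person would: the job done as asked, in the order asked, and still so for the second after the job is handed in, with the robot touching nothing.
It also fails if it takes over 72 s, if anything falls off the work surface, if the arm or the gripper's body presses on something with over 40 N, if the wrist force passes 120 N, or if a joint passes its speed limit or range.

## Working session

There is one attempt and no reset: what is moved stays moved. The work goes in short steps, Python scripts to look and compute and a tool call to move; the robot and the scene stay as the last step left them, time stands still between calls to the robot, and variables do not carry over. Pictures are saved under pics/ and viewed, and the job is handed in when it is done.

Besides the shell and the picture viewer there is one more tool, called after "Call:" as name([rows], argument=value, ...), one row to a line, values as JSON. apply_moves: Moves the arm, as the interface text tells. Its arguments: {"type":"object","properties":{"plan":{"type":"array"},"squeeze":{"type":"number"}},"required":["plan"]}

```bash
ls; mkdir -p pics; python3 - <<'E'
from rig import manip, imaging
import cv2
s=manip.state()
print(s['time_s'],s['ee_pos'],s['tool_rot'],s['finger_gap'],manip.nose_length,s['wrist_force'])
for n in('scene','top'):
    d=imaging.snapshot(n); print(n,{k:d[k] for k in d if k!='frame'})
    cv2.imwrite(f'pics/{n}0.png',cv2.resize(d['frame'][:,:,::-1],(800,600),interpolation=cv2.INTER_CUBIC))
    import numpy as np; np.save(f'pics/{n}0.npy',d['frame'])
E
```

```text
pics
0.0 [0.19045039 0.59487115 0.23273861] [-3.14013017e+00  1.11086900e-04  2.83181274e+00] 0.08709826631390707 0.011 [0.45313075 0.48980659 0.67441386]
scene {'vfov': 57.98493019604764, 'cx': 256.494893914574, 'cy': 192.0557764922038, 'k1': -0.020769985314477234, 'rvec': array([ 1.4506692 ,  2.14999527, -0.82490333]), 'tvec': array([ 0.21104753, -0.22748627,  1.38536002])}
top {'vfov': 46.202586735164445, 'cx': 256.5477562936934, 'cy': 185.4257213564183, 'k1': -0.12836515966553258, 'rvec': array([ 2.19776906, -2.15225897,  0.12204917]), 'tvec': array([-0.06440621,  0.49163914,  1.53201602])}
```

View pics/scene0.png

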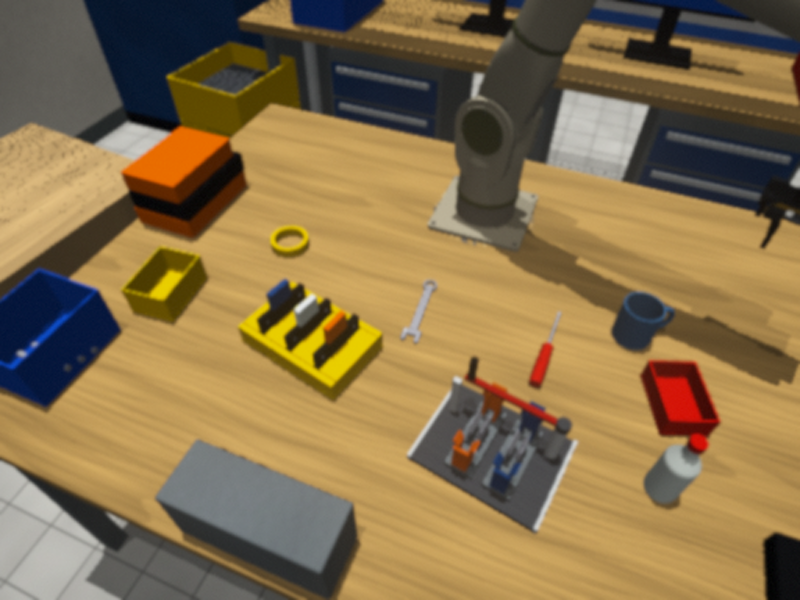

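View pics/top0.png

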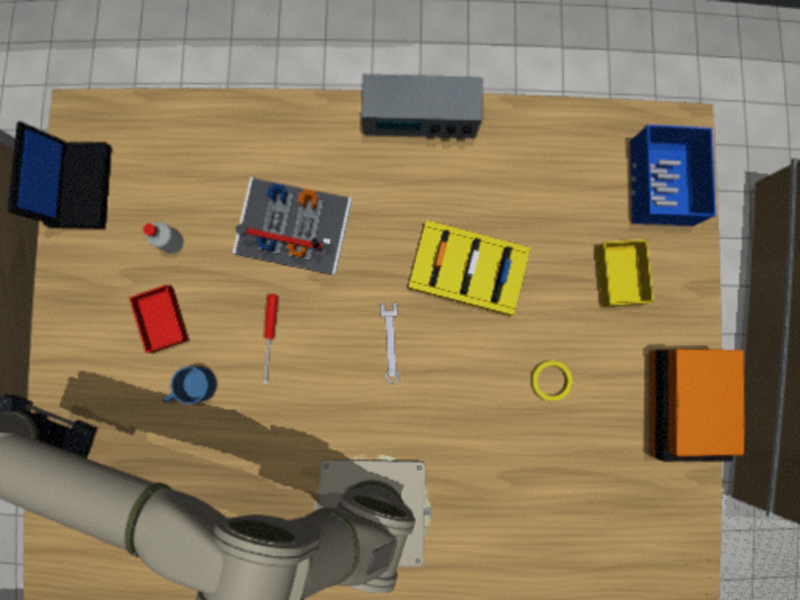

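```bash
cat > h.py <<'E'
import numpy as np, cv2
from scipy.spatial.transform import Rotation as R
CAM={'scene':dict(vfov=57.98493019604764,cx=256.494893914574,cy=192.0557764922038,k1=-0.020769985314477234,rvec=np.array([ 1.4506692 ,  2.14999527, -0.82490333]),tvec=np.array([ 0.21104753, -0.22748627,  1.38536002])),
'top':dict(vfov=46.202586735164445,cx=256.5477562936934,cy=185.4257213564183,k1=-0.12836515966553258,rvec=np.array([ 2.19776906, -2.15225897,  0.12204917]),tvec=np.array([-0.06440621,  0.49163914,  1.53201602]))}
def KD(n):
    c=CAM[n]; f=192/np.tan(np.radians(c['vfov']/2))
    return np.array([[f,0,c['cx']],[0,f,c['cy']],[0,0,1.]]),np.array([c['k1'],0,0,0,0])
def proj(n,P):
    K,D=KD(n); return cv2.projectPoints(np.asarray(P,float).reshape(-1,1,3),CAM[n]['rvec'],CAM[n]['tvec'],K,D)[0].reshape(-1,2)
def back(n,uv,z):
    K,D=KD(n); q=cv2.undistortPoints(np.asarray(uv,float).reshape(-1,1,2),K,D).reshape(-1,2)
    Rm=cv2.Rodrigues(CAM[n]['rvec'])[0]; C=-Rm.T@CAM[n]['tvec']
    d=np.c_[q,np.ones(len(q))]@Rm
    z=np.broadcast_to(z,len(q)); return C+d*((z-C[2])/d[:,2])[:,None]
def crop(src,n,x0,y0,w,h,out,k):
    cv2.imwrite(out,cv2.resize(src[y0:y0+h,x0:x0+w,::-1],(w*k,h*k),interpolation=cv2.INTER_CUBIC))
E
python3 - <<'E'
from h import *
s=np.load('pics/scene0.npy');t=np.load('pics/top0.npy')
crop(s,0,255,220,120,120,'pics/s_rack.png',5)
crop(s,0,145,170,110,90,'pics/s_tray.png',6)
crop(t,0,140,105,95,75,'pics/t_rack.png',8)
crop(t,0,255,135,95,75,'pics/t_tray.png',8)
E
```

```text
(no output)
```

View pics/s_rack.png

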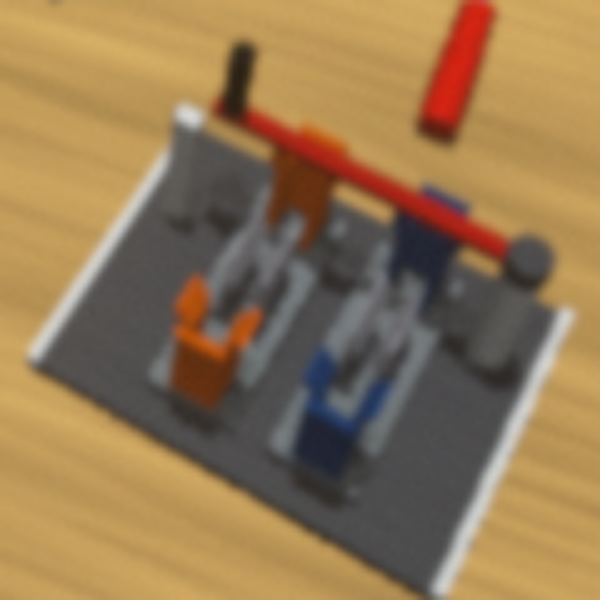

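View pics/s_tray.png

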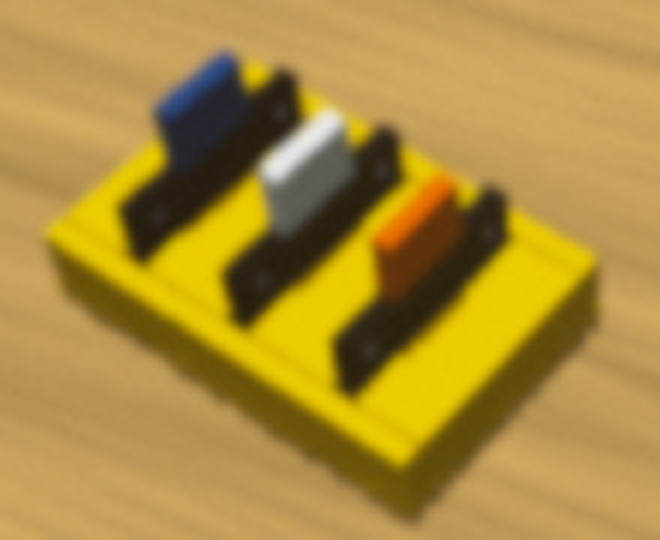

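View pics/t_rack.png

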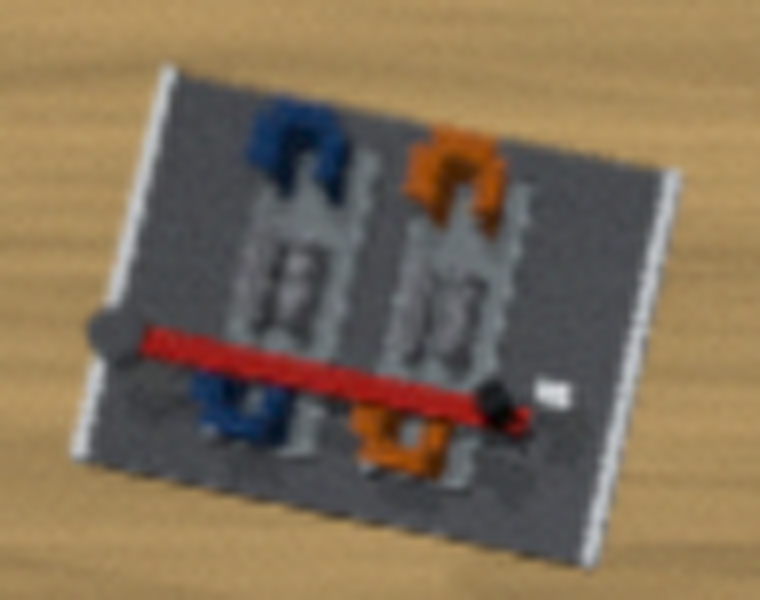

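View pics/t_tray.png

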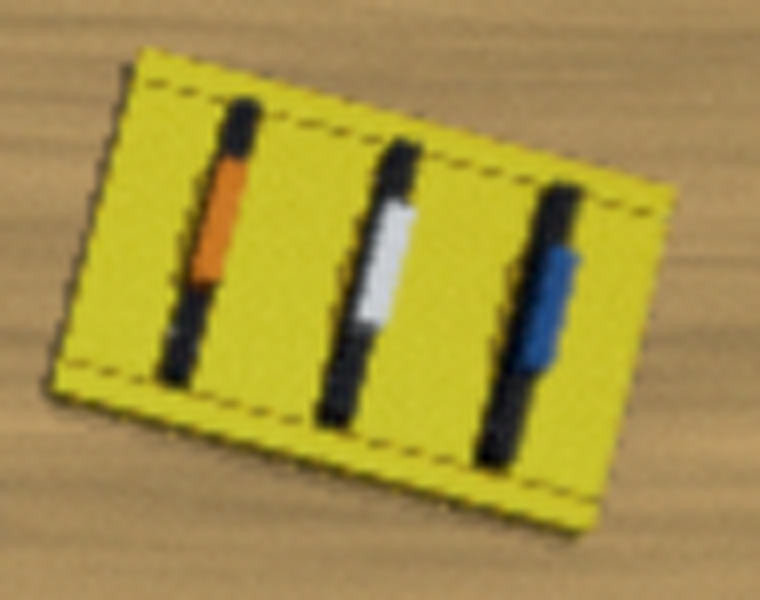

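```bash
cat >> h.py <<'E'
def px(pts,x0,y0,k): return (np.asarray(pts,float)+.5)/k-.5+np.array([x0,y0])
def tri(uvt,uvs):
    from scipy.optimize import least_squares
    f=lambda p:np.r_[proj('top',p)[0]-uvt,proj('scene',p)[0]-uvs]
    r=least_squares(f,[.65,0,.05]); return r.x,r.fun
E
python3 - <<'E'
from h import *
np.set_printoptions(precision=4,suppress=True)
for n in CAM:
    Rm=cv2.Rodrigues(CAM[n]['rvec'])[0]; print(n,'C',-Rm.T@CAM[n]['tvec'], Rm[2])
T=lambda p:px(p,140,105,8); S=lambda p:px(p,255,220,5)
# same point, both views
pairs={'plateTL':((170,70),(437,592)),'plateTR':((675,170),(38,358)),'plateBR?':((590,562),(178,110)),
'handle_top':((493,390),(241,48)),'pivot':((115,335),(530,252)),'plateBL':((80,455),(568,312))}
for k,(a,b) in pairs.items():
    x,r=tri(T([a])[0],S([b])[0]); print(k,x,r)
T=lambda p:px(p,255,135,8); S=lambda p:px(p,145,170,6)
for k,(a,b) in {'trayTL':((142,52),(405,468)),'trayTR':((675,190),(48,232)),'trayBL':((50,390),(597,262)),'trayBR':((600,500),(245,60)),
 'or_front':((233,158),(383,243)),'or_back':((206,282),(447,188)),'bl_f':((567,248),(165,110)),'bl_b':((538,370),(230,60)),'wh_f':((402,202),(272,180)),'wh_b':((370,324),(335,118))}.items():
    x,r=tri(T([a])[0],S([b])[0]); print(k,x,r)
E
```

```text
scene C [1.1075 0.2013 0.8651] [-0.6311 -0.2407 -0.7374]
top C [ 0.3362 -0.0379  1.5743] [ 0.1006 -0.0104 -0.9949]
plateTL [0.7451 0.292  0.0138] [ 0.0946 -0.0098  0.0629  0.0042]
plateTR [0.7032 0.0675 0.0127] [-0.544   0.1582 -0.4225 -0.0283]
plateBR? [0.5284 0.0926 0.0199] [ 1.2822 -0.2985  1.1024  0.0723]
handle_top [0.578  0.1258 0.1607] [-0.0797  0.0166 -0.0639 -0.0041]
pivot [0.6066 0.2888 0.1115] [ 0.1263 -0.0098  0.091   0.0058]
plateBL [0.5707 0.3253 0.0133] [-0.3172  0.0202 -0.2356 -0.015 ]
trayTL [ 0.6466 -0.105   0.0417] [-0.1132  0.0473 -0.0987 -0.0068]
trayTR [ 0.5906 -0.3361  0.0465] [-0.2033  0.1162 -0.2007 -0.0145]
trayBL [ 0.499  -0.0692  0.0426] [ 0.2437 -0.0839  0.2289  0.0155]
trayBR [ 0.4538 -0.2999  0.0573] [-0.8048  0.3958 -0.8455 -0.0605]
or_front [ 0.5867 -0.139   0.124 ] [-0.1908  0.0825 -0.1742 -0.0121]
or_back [ 0.5372 -0.1303  0.1137] [ 0.0963 -0.0391  0.0904  0.0063]
bl_f [ 0.5523 -0.2758  0.1243] [-0.3476  0.1827 -0.3429 -0.0247]
bl_b [ 0.5037 -0.2671  0.1165] [ 0.1815 -0.0902  0.1835  0.0132]
wh_f [ 0.5701 -0.2078  0.1208] [-0.5149  0.2472 -0.4893 -0.0346]
wh_b [ 0.5209 -0.1979  0.119 ] [ 0.28   -0.1268  0.273   0.0192]
```

```bash
cat >> h.py <<'E'
def st():
    from rig import manip
    s=manip.state(); return s
def show(s=None):
    s=s or st()
    print('t',s['time_s'],'pos',np.round(s['ee_pos'],4),'rpy',np.round(s['tool_rot'],4),'F',np.round(s['wrist_force'],2),'gap',round(s['finger_gap'],4))
def rows(p0,rpy0,p1,yaw1,n,g,via=None):
    """n rows from pose to target (tool down, yaw1), tool-frame steps. rounding error carried."""
    p=np.array(p0,float); Rc=R.from_euler('xyz',rpy0); Rt=R.from_euler('xyz',[np.pi,0,yaw1])
    tot=(Rc.inv()*Rt).as_rotvec(degrees=True); out=[]
    if abs(np.linalg.norm(tot))>185: print('warn')
    for i in range(n):
        tgt=np.array(p0)+(np.array(p1)-p0)*(i+1)/n
        d=np.round(Rc.inv().apply(tgt-p)*1000,1); rv=np.round((Rc.inv()*Rt).as_rotvec(degrees=True)/(n-i),2)
        out.append([d.tolist(),rv.tolist(),g]); p=p+Rc.apply(d/1000); Rc=Rc*R.from_rotvec(rv,degrees=True)
    for i in range(0,n,5): print(str(out[i:i+5]).replace(' ',''))
    return p,Rc.as_euler('xyz')
def go(p1,yaw1,n,g):
    s=st(); show(s); return rows(s['ee_pos'],s['tool_rot'],p1,yaw1,n,g)
E
python3 - <<'E'
from h import *
go([0.578,0.126,0.215],np.pi+np.radians(2.4+46.6-2.4)-np.pi+0,11,120) if 0 else None
# tool y at world angle A -> yaw = A+90deg
for A in (136.6,): 
    y=np.radians(A+90); y=(y+np.pi)%(2*np.pi)-np.pi; print(y); go([0.578,0.126,0.215],y,12,120)
E
```

```text
-2.3282692221604355
t 0.1 pos [0.1905 0.5949 0.2329] rpy [-3.1403e+00  1.0000e-04  2.8318e+00] F [-0.38 -0.   -0.23] gap 0.0871
[[[-42.7,-27.4,1.5],[-0.01,-0.0,-5.36],120],[[-39.9,-31.2,1.5],[-0.0,-0.0,-5.36],120],[[-36.8,-34.8,1.6],[-0.01,-0.0,-5.36],120],[[-33.5,-38.2,1.5],[-0.0,-0.0,-5.36],120],[[-29.7,-41.0,1.5],[-0.0,-0.0,-5.36],120]]
[[[-25.7,-43.7,1.5],[-0.01,-0.01,-5.36],120],[[-21.6,-45.9,1.5],[-0.0,-0.0,-5.37],120],[[-17.1,-47.7,1.5],[-0.01,-0.01,-5.36],120],[[-12.7,-49.1,1.5],[-0.0,-0.0,-5.37],120],[[-8.0,-50.0,1.5],[-0.01,-0.01,-5.36],120]]
[[[-3.2,-50.6,1.5],[-0.0,-0.0,-5.37],120],[[1.4,-50.7,1.5],[-0.01,-0.01,-5.36],120]]
```

Call:
apply_moves([
  [[-42.7,-27.4,0],[0,0,-5.36],120],
  [[-39.9,-31.2,0],[0,0,-5.36],120],
  [[-36.8,-34.8,0],[0,0,-5.36],120],
  [[-33.5,-38.2,0],[0,0,-5.36],120],
  [[-29.7,-41.0,0],[0,0,-5.36],120],
], squeeze=8)

```text
time_s: 0.72
ee_pos: [0.3528, 0.3983, 0.2333]
tool_rot: [-3.141, -0.0, -2.981]
wrist_force: [1.0, 0.3, -0.5]
finger_gap: 0.0489
```

Call:
apply_moves([
  [[-25.7,-43.7,1.5],[0,0,-5.36],120],
  [[-21.6,-45.9,1.5],[0,0,-5.37],120],
  [[-17.1,-47.7,1.5],[0,0,-5.36],120],
  [[-12.7,-49.1,1.5],[0,0,-5.37],120],
  [[-8.0,-50.0,1.5],[0,0,-5.36],120],
])

```text
time_s: 1.35
ee_pos: [0.5142, 0.2031, 0.2258]
tool_rot: [3.141, -0.0, -2.512]
wrist_force: [0.3, 0.4, 0.4]
finger_gap: 0.0461
```

Call:
apply_moves([
  [[-3.2,-50.6,1.5],[0,0,-5.37],120],
  [[1.4,-50.7,1.5],[0,0,-5.36],120],
  [[0,0,0],[0,0,0],120],
])

```text
time_s: 1.72
ee_pos: [0.5797, 0.1216, 0.2223]
tool_rot: [-3.14, -0.002, -2.334]
wrist_force: [-0.3, 0.3, -0.5]
finger_gap: 0.0459
```

```bash
cat >> h.py <<'E'
def snap(tag,boxes={}):
    from rig import imaging
    for n in ('top','scene'):
        if n in boxes:
            f=imaging.snapshot(n)['frame']; np.save(f'pics/{n}{tag}.npy',f)
            x,y,w,h,k=boxes[n]; crop(f,n,x,y,w,h,f'pics/{n}{tag}.png',k)
E
python3 - <<'E'
from h import *
show(); snap('1',{'top':(140,95,110,85,7),'scene':(250,170,130,120,5)}); go([0.578,0.126,0.133],-2.3283,3,120)
E
```

```text
t 1.725 pos [0.5797 0.1216 0.2223] rpy [-3.1403e+00 -1.9000e-03 -2.3335e+00] F [-0.31  0.26 -0.47] gap 0.0459
t 1.825 pos [0.5779 0.1262 0.2225] rpy [ 3.1408e+00 -8.0000e-04 -2.3296e+00] F [-0.63  0.84  0.26] gap 0.0459
[[[0.0,-0.1,29.8],[0.01,-0.01,-0.03],120],[[0.0,-0.1,29.9],[0.02,-0.02,-0.02],120],[[0.0,-0.0,29.8],[0.01,-0.01,-0.03],120]]
```

View pics/top1.png

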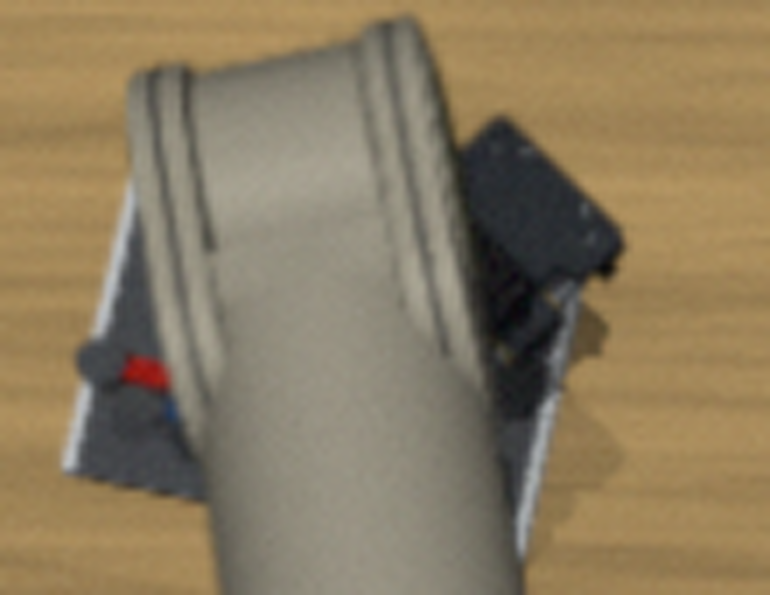

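View pics/scene1.png

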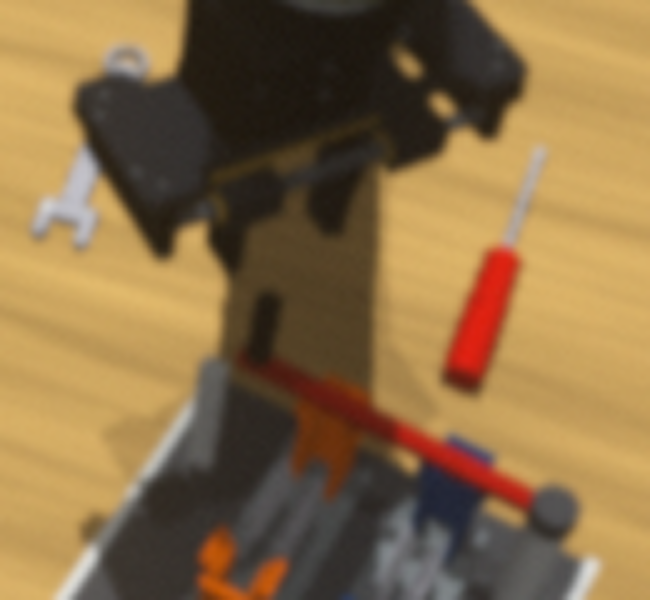

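Call:
apply_moves([
  [[0,0,30],[0,0,0],120],
  [[0,0,30],[0,0,0],120],
  [[0,0,29.5],[0,0,0],120],
  [[0,0,0],[0,0,0],120],
])

```text
time_s: 2.33
ee_pos: [0.576, 0.1275, 0.1316]
tool_rot: [3.139, -0.003, -2.326]
wrist_force: [0.2, -0.2, 1.0]
finger_gap: 0.0459
```

```bash
python3 - <<'E'
from h import *
show(); snap('2',{'scene':(250,170,130,120,5)}); 
s=st(); print(px([[0,0]],250,170,5)); print((proj('scene',[s['ee_pos']])-[250,170])*5, (proj('scene',[s['ee_pos']+np.array([0,0,-.011])])-[250,170])*5)
E
```

```text
t 2.325 pos [0.576  0.1275 0.1316] rpy [ 3.139  -0.0035 -2.3265] F [ 0.24 -0.24  0.99] gap 0.0459
[[249.6 169.6]]
[[261.27937862 327.33948743]] [[258.93537981 339.66503029]]
```

View pics/scene2.png

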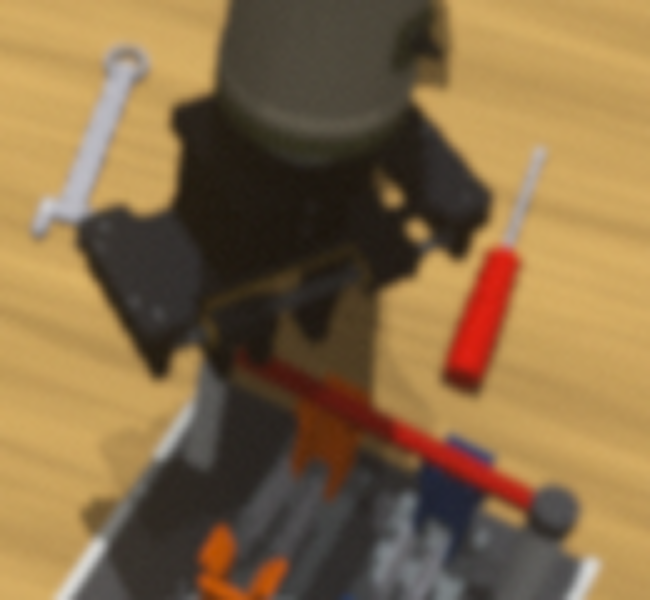

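Call:
apply_moves([
  [[0,0,0],[0,0,0],255],
  [[0,0,0],[0,0,0],255],
  [[0,0,0],[0,0,0],255],
  [[0,0,0],[0,0,0],255],
  [[0,0,0],[0,0,0],255],
], squeeze=8)

```text
time_s: 3.0
ee_pos: [0.5774, 0.1274, 0.1338]
tool_rot: [3.14, -0.0, -2.327]
wrist_force: [-4.5, 1.8, 4.3]
finger_gap: 0.0134
```

```bash
cat > arc.py <<'E'
from h import *
def arc(piv,p0,rackyaw,th0,th1,n,g,yawstart=0):
    s=st(); show(s); Rc=R.from_euler('xyz',s['tool_rot']); out=[]
    p=s['ee_pos'].copy(); r=p[:2]-piv; a0=np.arctan2(r[1],r[0]); rr=np.linalg.norm(r); print('r',rr,'ang',np.degrees(a0))
    for i in range(n):
        a=a0-(th1-th0)*(i+1)/n
        t=np.array([*(piv+.165*np.array([np.cos(a),np.sin(a)])),p0]); d=np.round(Rc.inv().apply(t-p)*1000,1); out.append([d.tolist(),[0,0,0],g]); p=p+Rc.apply(d/1000)
    for i in range(0,n,5): print(str(out[i:i+5]).replace(' ',''))
    print(p)
E
python3 - <<'E'
from arc import *
arc(np.array([.6066,.2888]),st()['ee_pos'][2],-.187,0,1.12,14,255)
E
```

```text
t 3.0 pos [0.5774 0.1274 0.1338] rpy [ 3.1398e+00 -1.0000e-04 -2.3274e+00] F [-4.47  1.82  4.34] gap 0.0134
r 0.16400514790722132 ang -100.2572195500237
[[[7.6,10.8,0.0],[0,0,0],255],[[5.8,11.8,0.0],[0,0,0],255],[[4.9,12.3,0.1],[0,0,0],255],[[3.9,12.6,-0.0],[0,0,0],255],[[2.8,12.9,0.0],[0,0,0],255]]
[[[1.8,13.1,0.0],[0,0,0],255],[[0.8,13.1,0.1],[0,0,0],255],[[-0.3,13.2,-0.0],[0,0,0],255],[[-1.4,13.2,0.0],[0,0,0],255],[[-2.4,12.9,0.0],[0,0,0],255]]
[[[-3.4,12.8,0.1],[0,0,0],255],[[-4.4,12.4,-0.0],[0,0,0],255],[[-5.4,12.1,-0.0],[0,0,0],255],[[-6.4,11.5,0.0],[0,0,0],255]]
[0.44768587 0.24450851 0.13376697]
```

Gripped the post (13.4 mm gap). Swing it open along the arc.

Call:
apply_moves([
  [[6.6,10.8,0],[0,0,0],255],
  [[5.8,11.8,0],[0,0,0],255],
  [[4.9,12.3,0],[0,0,0],255],
  [[3.9,12.6,0],[0,0,0],255],
  [[2.8,12.9,0],[0,0,0],255],
])

```text
time_s: 3.62
ee_pos: [0.5168, 0.1503, 0.1336]
tool_rot: [-3.142, -0.001, -2.329]
wrist_force: [0.8, -1.1, 1.1]
finger_gap: 0.0133
```

Call:
apply_moves([
  [[1.8,13.1,0],[0,0,0],255],
  [[0.8,13.1,0],[0,0,0],255],
  [[-0.3,13.2,0],[0,0,0],255],
  [[-1.4,13.2,0],[0,0,0],255],
  [[-2.4,12.9,0],[0,0,0],255],
])

```text
time_s: 4.25
ee_pos: [0.4705, 0.1973, 0.1334]
tool_rot: [3.141, -0.0, -2.328]
wrist_force: [-0.7, -1.2, 0.1]
finger_gap: 0.0132
```

Call:
apply_moves([
  [[-3.4,12.8,0],[0,0,0],255],
  [[-4.4,12.4,0],[0,0,0],255],
  [[-5.4,12.1,0],[0,0,0],255],
  [[-6.4,11.5,0],[0,0,0],255],
  [[0,0,0],[0,0,0],255],
])

```text
time_s: 4.88
ee_pos: [0.4485, 0.2457, 0.1334]
tool_rot: [3.141, -0.0, -2.326]
wrist_force: [-1.3, -0.1, -0.4]
finger_gap: 0.0135
```

Call:
apply_moves([
  [[0,0,0],[0,0,0],120],
  [[0,0,0],[0,0,0],120],
  [[0,0,-40],[0,0,0],120],
  [[0,0,-40],[0,0,0],120],
  [[0,0,0],[0,0,0],120],
])

```text
time_s: 5.5
ee_pos: [0.4509, 0.2449, 0.2168]
tool_rot: [-3.141, 0.006, -2.329]
wrist_force: [-0.4, 0.7, -1.4]
finger_gap: 0.0449
```

```bash
python3 - <<'E'
from h import *
from scipy.optimize import least_squares
np.set_printoptions(precision=4,suppress=True)
T=lambda p:px(p,255,135,8); S=lambda p:px(p,145,170,6)
hx,hy=.0775,.12
cor={'TL':(hx,hy),'TR':(hx,-hy),'BL':(-hx,hy),'BR':(-hx,-hy)}
ot={'TL':(142,50),'TR':(677,190),'BR':(602,498),'BL':(52,388)}
os_={'TL':(403,468),'TR':(48,232),'BL':(598,262),'BR':(245,62)}
def P(p,l,z): c,s=np.cos(p[2]),np.sin(p[2]); return np.array([p[0]+c*l[0]-s*l[1],p[1]+s*l[0]+c*l[1],z])
def f(p):
    r=[]
    for k in cor:
        w=P(p,cor[k],.048)
        if k!='BR': r+=list(proj('top',w)[0]-T([ot[k]])[0])
        r+=list(proj('scene',w)[0]-S([os_[k]])[0])
    return np.array(r)
r=least_squares(f,[.55,-.2,-.23],loss='soft_l1'); print('tray',r.x,r.fun.round(2))
# tab tops
for n,h in {'or':((217,158+62),0),}.items(): pass
E
cat >pics/ov.py <<'E'
E
python3 - <<'E'
from h import *
t=np.load('pics/top0.npy');s=np.load('pics/scene0.npy')
crop(t,0,275,150,55,50,'pics/tt.png',14); crop(s,0,165,175,70,60,'pics/ss.png',10)
E
```

```text
tray [ 0.546  -0.2028 -0.2377] [-0.19 -0.92 -0.24 -0.37  0.08 -0.64 -1.19  0.09 -0.35  0.    0.44 -0.99
  0.93 -0.8 ]
```

View pics/tt.png

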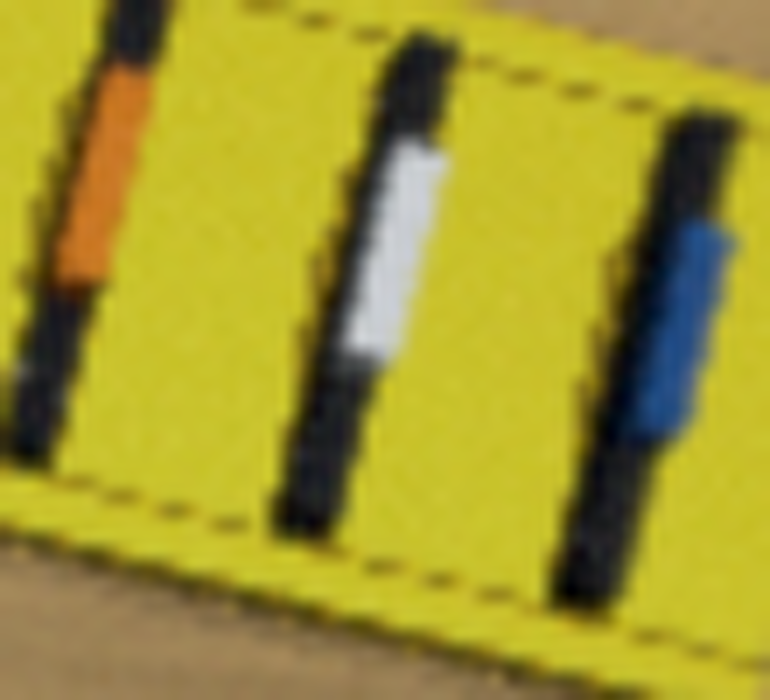

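View pics/ss.png

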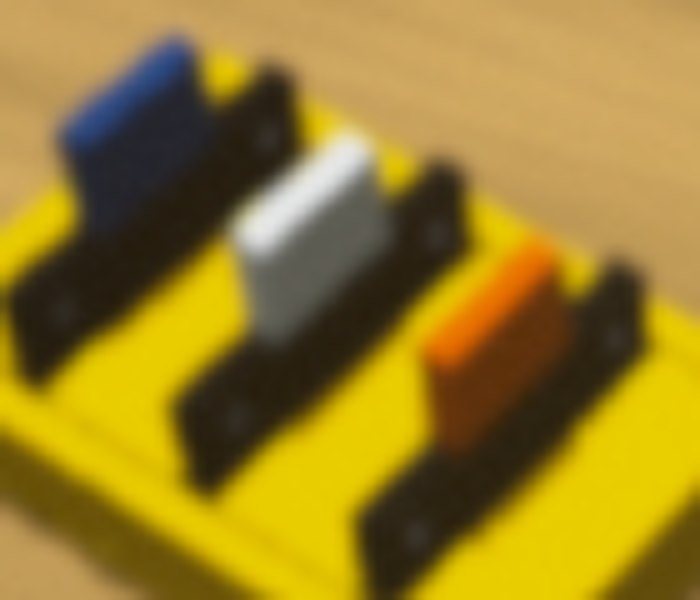

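```bash
python3 - <<'E'
from h import *
np.set_printoptions(precision=4,suppress=True)
T=lambda p:px(p,275,150,14); S=lambda p:px(p,165,175,10)
for n,a,b in (('or',(105,172),(492,301)),('wh',(395,250),(305,191)),('bl',(683,332),(130,93))):
    print(n,*tri(T([a])[0],S([b])[0]),'top@.123',back('top',T([a]),.123)[0][:2],'scene@.123',back('scene',S([b]),.123)[0][:2])
ax=np.array([-np.sin(-.2377),np.cos(-.2377)]); print([np.array([.546,-.2028])+k*.07*ax for k in(1,0,-1)])
s=st(); print('go'); go([.5275,-.2705,.21],2.904,14,120)
E
```

```text
or [ 0.5622 -0.1345  0.1225] [-0.0463  0.0194 -0.0429 -0.003 ] top@.123 [ 0.5622 -0.1347] scene@.123 [ 0.5625 -0.1342]
wh [ 0.5454 -0.2027  0.1228] [ 0.0184 -0.0086  0.0177  0.0012] top@.123 [ 0.5454 -0.2026] scene@.123 [ 0.5456 -0.2027]
bl [ 0.5282 -0.271   0.1199] [ 0.079  -0.0404  0.0789  0.0057] top@.123 [ 0.5276 -0.2703] scene@.123 [ 0.5306 -0.2693]
[array([ 0.5625, -0.1348]), array([ 0.546 , -0.2028]), array([ 0.5295, -0.2708])]
go
t 5.5 pos [0.4509 0.2449 0.2168] rpy [-3.1405  0.0059 -2.3291] F [-0.42  0.72 -1.36] gap 0.0449
[[[23.0,-29.3,0.4],[0.01,0.02,4.3],120],[[20.7,-30.9,0.4],[0.01,0.02,4.3],120],[[18.3,-32.4,0.4],[0.01,0.03,4.3],120],[[15.8,-33.7,0.4],[0.01,0.02,4.3],120],[[13.3,-34.7,0.4],[0.01,0.03,4.3],120]]
[[[10.7,-35.7,0.5],[0.01,0.02,4.3],120],[[7.9,-36.4,0.4],[0.01,0.03,4.3],120],[[5.2,-36.8,0.5],[0.01,0.02,4.3],120],[[2.4,-37.2,0.5],[0.01,0.03,4.29],120],[[-0.4,-37.2,0.5],[0.01,0.02,4.3],120]]
[[[-3.2,-37.0,0.4],[0.01,0.03,4.29],120],[[-5.9,-36.8,0.5],[0.01,0.03,4.3],120],[[-8.7,-36.2,0.5],[0.0,0.02,4.29],120],[[-11.4,-35.4,0.5],[0.01,0.03,4.3],120]]
```

Call:
apply_moves([
  [[23.0,-29.3,0],[0,0,4.3],120],
  [[20.7,-30.9,0],[0,0,4.3],120],
  [[18.3,-32.4,0],[0,0,4.3],120],
  [[15.8,-33.7,0],[0,0,4.3],120],
  [[13.3,-34.7,0],[0,0,4.3],120],
])

```text
time_s: 6.12
ee_pos: [0.4763, 0.0567, 0.2129]
tool_rot: [3.141, -0.001, -2.711]
wrist_force: [-0.2, -0.0, -0.3]
finger_gap: 0.0462
```

Call:
apply_moves([
  [[10.7,-35.7,0],[0,0,4.3],120],
  [[7.9,-36.4,0],[0,0,4.3],120],
  [[5.2,-36.8,0],[0,0,4.3],120],
  [[2.4,-37.2,0],[0,0,4.3],120],
  [[-0.4,-37.2,0],[0,0,4.3],120],
])

```text
time_s: 6.75
ee_pos: [0.5029, -0.1272, 0.213]
tool_rot: [3.141, -0.001, -3.086]
wrist_force: [-0.1, -0.1, 1.2]
finger_gap: 0.0457
```

Call:
apply_moves([
  [[-3.2,-37.0,0],[0,0,4.3],120],
  [[-5.9,-36.8,0],[0,0,4.3],120],
  [[-8.7,-36.2,0],[0,0,4.3],120],
  [[-11.4,-35.4,0],[0,0,4.3],120],
  [[0,0,0],[0,0,0],120],
])

```text
time_s: 7.38
ee_pos: [0.5235, -0.2762, 0.2129]
tool_rot: [-3.139, -0.001, 2.895]
wrist_force: [0.4, 0.8, -0.1]
finger_gap: 0.046
```

```bash
python3 - <<'E'
from h import *
show(); snap('3',{'top':(130,100,100,85,8),'scene':(255,210,125,120,5)}); go([.529,-.2705,.097],2.904,4,120)
E
```

```text
t 7.375 pos [ 0.5235 -0.2762  0.2129] rpy [-3.1394e+00 -1.3000e-03  2.8947e+00] F [ 0.35  0.85 -0.06] gap 0.046
t 7.475 pos [ 0.5248 -0.2723  0.2129] rpy [-3.1416e+00 -1.4000e-03  2.9012e+00] F [ 0.42  0.02 -0.13] gap 0.0461
[[[-1.0,0.7,29.0],[-0.0,-0.02,-0.04],120],[[-0.9,0.7,28.9],[-0.0,-0.02,-0.04],120],[[-1.0,0.6,29.0],[-0.0,-0.02,-0.04],120],[[-0.9,0.7,29.0],[-0.0,-0.02,-0.04],120]]
```

View pics/top3.png

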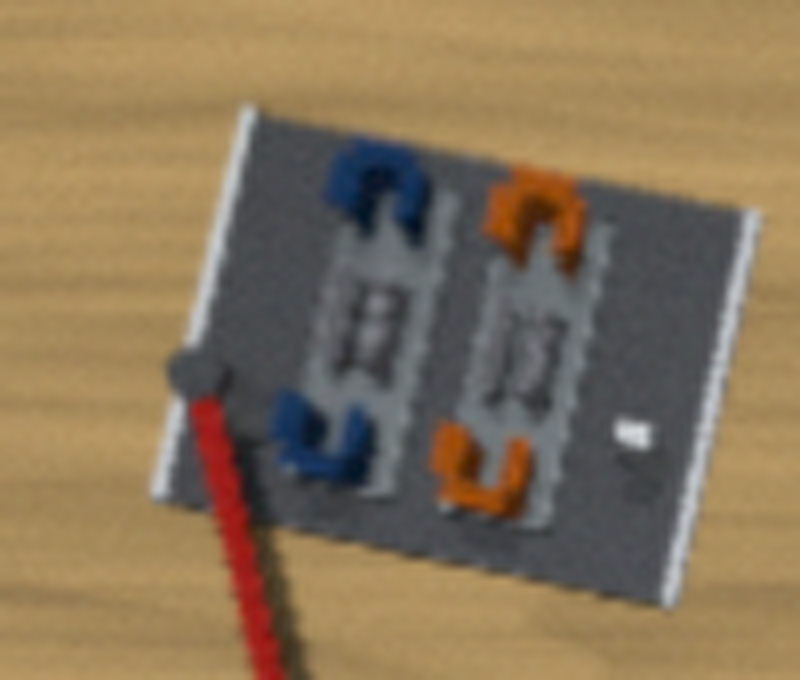

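View pics/scene3.png

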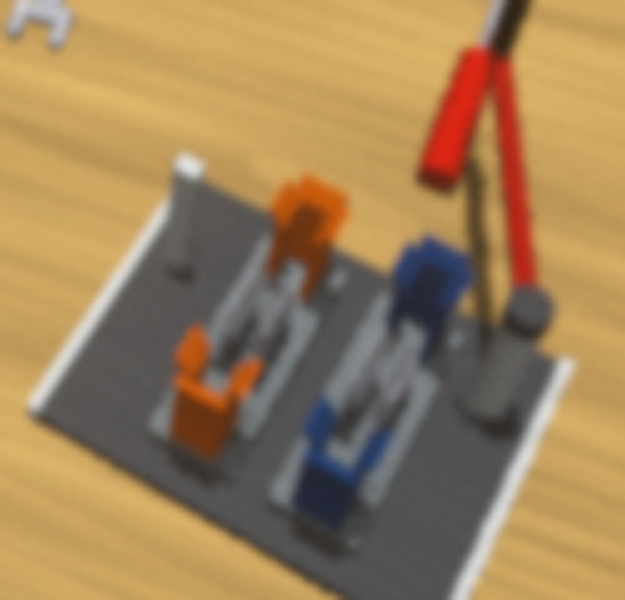

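Call:
apply_moves([
  [[-2,1.4,30],[0,0,0],120],
  [[-1.8,1.3,30],[0,0,0],120],
  [[0,0,30],[0,0,0],120],
  [[0,0,26],[0,0,0],120],
  [[0,0,0],[0,0,0],120],
])

```text
time_s: 8.1
ee_pos: [0.5291, -0.268, 0.0959]
tool_rot: [3.141, -0.004, 2.905]
wrist_force: [-0.1, -0.8, 0.1]
finger_gap: 0.0459
```

```bash
python3 - <<'E'
from h import *
show(); snap('4',{'scene':(160,140,90,90,6)})
t=np.load('pics/top3.npy');s=np.load('pics/scene3.npy')
crop(t,0,160,112,48,56,'pics/t3z.png',16)
crop(s,0,280,240,70,80,'pics/s3z.png',10)
E
```

```text
t 8.1 pos [ 0.5291 -0.268   0.0959] rpy [ 3.1407 -0.0037  2.9049] F [-0.12 -0.79  0.15] gap 0.0459
```

View pics/scene4.png

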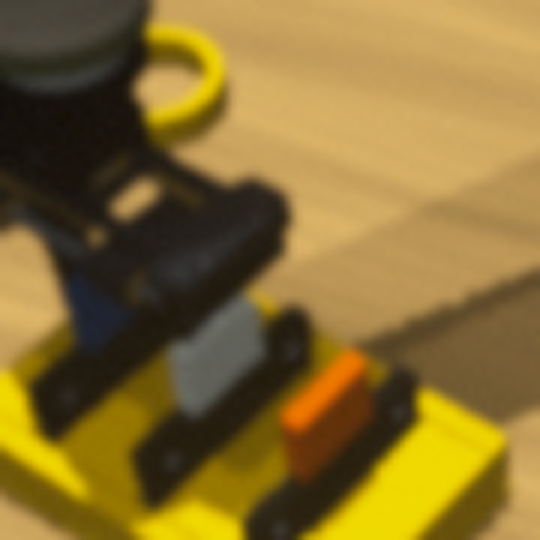

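View pics/t3z.png

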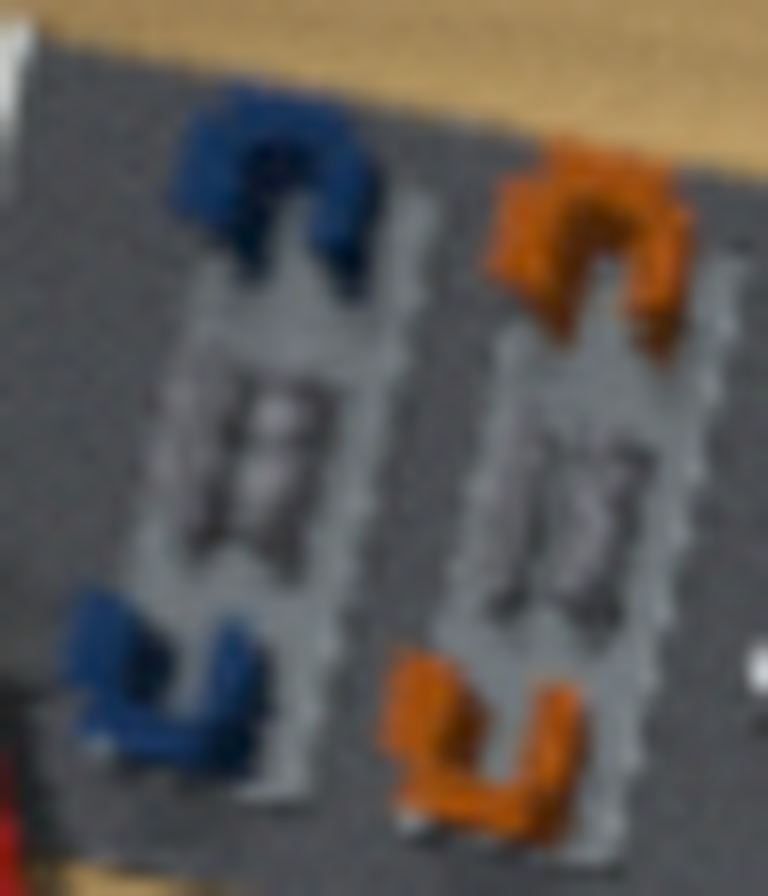

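View pics/s3z.png

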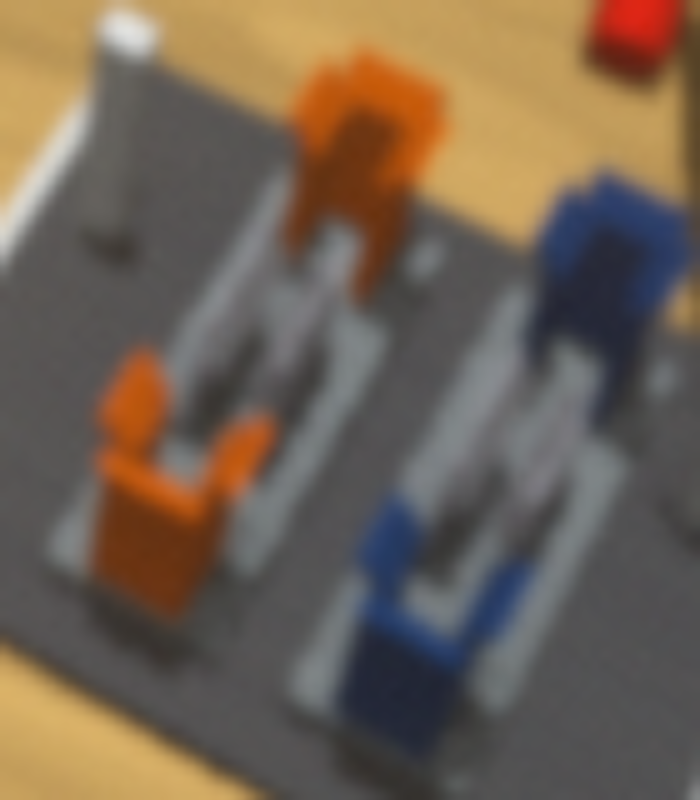

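```bash
cat > fit.py <<'E'
from h import *
from scipy.optimize import least_squares
np.set_printoptions(precision=4,suppress=True)
T=lambda p:px([p],160,112,16)[0]; S=lambda p:px([p],280,240,10)[0]
def W(p,lx,ly,z): c,s=np.cos(p[2]),np.sin(p[2]); return np.array([p[0]+c*lx-s*ly,p[1]+s*lx+c*ly,z])
def f(p):
    h,Lx,Ly=p[3:6]; r=[]
    def pt(cam,lx,ly,z,uv,ob): r.extend(proj(cam,W(p,lx,ly,z))[0]-ob(uv))
    def ln(cam,sy,uv,ob):
        a=proj(cam,W(p,-.06,sy,h))[0];b=proj(cam,W(p,.06,sy,h))[0];d=(b-a)/np.linalg.norm(b-a);q=ob(uv)-a; r.append(d[0]*q[1]-d[1]*q[0])
    for y,tf,tn,l1,l2,s1,s2 in ((.035,(437,190),(308,800),(205,265),(130,560),(287,690),(495,712)),(-.035,(748,265),(625,862),(505,330),(440,620),(48,555),(250,578))):
        pt('top',Lx,y-Ly,h,tf,T);pt('top',-Lx,y-Ly,h,tn,T);ln('top',y+Ly,l1,T);ln('top',y+Ly,l2,T)
        pt('scene',Lx,y-Ly,h,s1,S);pt('scene',Lx,y+Ly,h,s2,S)
    return np.array(r)
if __name__=='__main__':
    r=least_squares(f,[.63,.19,-.187,.015,.08,.02]); print(r.x); print(r.fun.round(2))
    p=r.x
    for n,y in(('blue',.035),('orange',-.035)): print(n,W(p,0,y,p[3]))
    # plate
    print('plate ctr from corners')
E
python3 fit.py
```

```text
[ 0.6333  0.1954 -0.13    0.0335  0.0677  0.024 ]
[-0.9   0.85  0.58  0.54  0.82 -0.57  2.09 -3.7  -0.87  3.14 -0.67 -0.94
  0.63 -0.34  0.17 -0.76  0.99 -2.9  -2.22  3.43]
blue [0.6379 0.2301 0.0335]
orange [0.6288 0.1607 0.0335]
plate ctr from corners
```

Call:
apply_moves([
  [[0,-1.5,0],[0,0,0],255],
  [[0,0,0],[0,0,0],255],
  [[0,0,0],[0,0,0],255],
  [[0,0,0],[0,0,0],255],
  [[0,0,0],[0,0,0],255],
], squeeze=25)

```text
time_s: 8.78
ee_pos: [0.5302, -0.2708, 0.0977]
tool_rot: [3.141, 0.0, 2.904]
wrist_force: [-0.5, 0.3, 2.1]
finger_gap: 0.0119
```

```bash
python3 - <<'E'
import re
s=open('fit.py').read()
i=s.index("    for y,tf"); j=s.index("    return np.array(r)\nif")
s=s[:i]+'''    for y,tf,tn,l1,l2,sl,sr in ((.035,(437,190),(308,800),(205,265),(130,560),[(287,690),(520,280)],[(495,712),(632,462)]),(-.035,(748,265),(625,862),(505,330),(440,620),[(48,555),(285,180)],[(250,578),(388,335)])):
        pt('top',Lx,y-Ly,h,tf,T);pt('top',-Lx,y-Ly,h,tn,T);ln('top',y+Ly,l1,T);ln('top',y+Ly,l2,T)
        for q in sl: ln('scene',y-Ly,q,S)
        for q in sr: ln('scene',y+Ly,q,S)
'''+s[j:]
open('fit.py','w').write(s)
E
python3 fit.py
```

```text
[ 0.6377  0.1975 -0.1875  0.0192  0.0685  0.024 ]
[ 0.29  0.41 -0.41 -0.24  0.02 -0.28  0.17 -0.25  0.53 -0.29  0.13 -0.31
 -0.78 -0.03 -0.41 -0.27 -0.14 -0.42  0.11  0.31]
blue [0.6442 0.2319 0.0192]
orange [0.6311 0.1631 0.0192]
plate ctr from corners
```

```bash
python3 - <<'E'
from h import *
from fit import W
p=[.6377,.1975,-.1875]; h=.0195
for n,box,out in (('top',(160,112,48,56,12),'pics/ovt.png'),('scene',(280,240,70,80,7),'pics/ovs.png')):
    f=np.load(f'pics/{n}3.npy'); x,y,w,hh,k=box
    im=cv2.resize(f[y:y+hh,x:x+w,::-1],(w*k,hh*k),interpolation=cv2.INTER_CUBIC)
    for c in(.035,-.035):
        for lx,ly,z,col in((.063,.0085,.058,(0,255,0)),(.068,.0135,.069,(255,255,0)),(.0685,.024,0,(255,0,255))):
            q=proj(n,[W(p,a*lx,c+b*ly,h+z) for a,b in((1,1),(1,-1),(-1,-1),(-1,1))])
            q=((q-[x,y]+.5)*k-.5).round().astype(int); cv2.polylines(im,[q],True,col,1,cv2.LINE_AA)
    cv2.imwrite(out,im)
E
```

```text
(no output)
```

View pics/ovt.png

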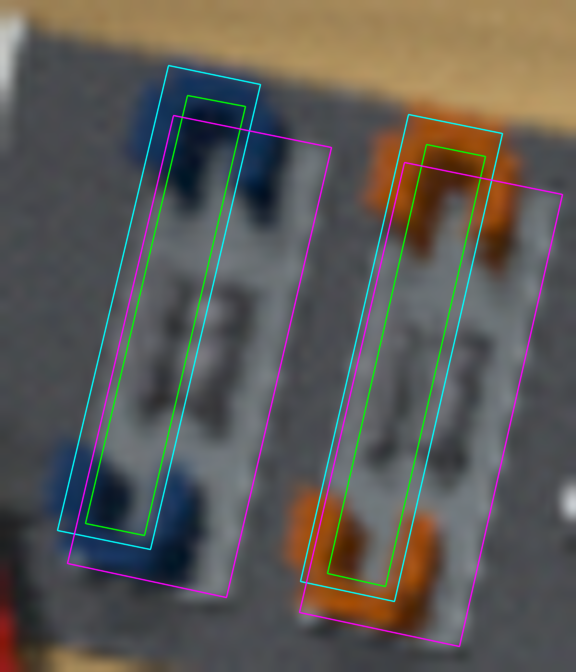

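View pics/ovs.png

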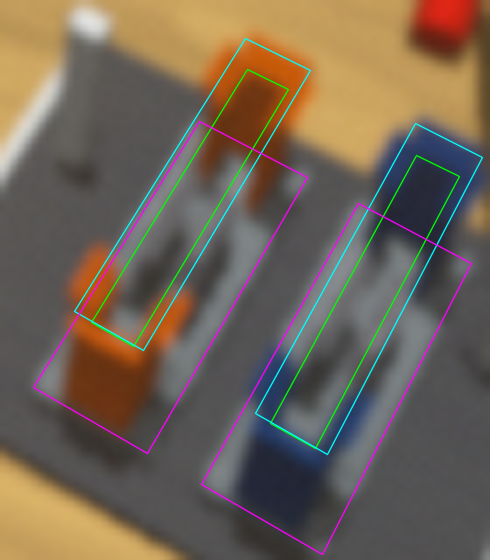

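Call:
apply_moves([
  [[0,0,-15],[0,0,0],255],
  [[0,0,-35],[0,0,0],255],
  [[0,0,-45],[0,0,0],255],
  [[0,0,-45],[0,0,0],255],
  [[0,0,0],[0,0,0],255],
])

```text
time_s: 9.4
ee_pos: [0.5315, -0.2718, 0.2419]
tool_rot: [-3.141, 0.006, 2.904]
wrist_force: [0.4, -1.0, -2.3]
finger_gap: 0.0117
```

```bash
python3 - <<'E'
from h import *
go([.6447,.2309,.235],2.954,14,255)
E
```

```text
t 9.4 pos [ 0.5315 -0.2718  0.2419] rpy [-3.1414  0.0065  2.9038] F [ 0.39 -1.01 -2.32] gap 0.0117
[[[0.6,36.8,0.5],[-0.0,0.03,-0.21],255],[[0.5,36.8,0.5],[-0.0,0.03,-0.21],255],[[0.3,36.8,0.4],[-0.0,0.03,-0.2],255],[[0.2,36.8,0.5],[-0.0,0.03,-0.21],255],[[0.1,36.8,0.5],[-0.0,0.02,-0.2],255]]
[[[-0.1,36.8,0.5],[-0.0,0.03,-0.21],255],[[-0.2,36.8,0.5],[-0.0,0.02,-0.2],255],[[-0.3,36.8,0.5],[-0.0,0.03,-0.21],255],[[-0.5,36.8,0.4],[-0.0,0.02,-0.2],255],[[-0.6,36.8,0.5],[-0.0,0.03,-0.21],255]]
[[[-0.7,36.8,0.5],[-0.01,0.02,-0.2],255],[[-0.9,36.8,0.5],[-0.0,0.03,-0.21],255],[[-1.0,36.8,0.5],[-0.01,0.02,-0.2],255],[[-1.1,36.8,0.5],[-0.0,0.03,-0.21],255]]
```

Call:
apply_moves([
  [[0.6,25,0],[0,0,-0.2],255],
  [[0.5,37,0],[0,0,-0.2],255],
  [[0.3,37,0],[0,0,-0.2],255],
  [[0.2,37,0],[0,0,-0.2],255],
  [[0.1,37,0],[0,0,-0.2],255],
])

```text
time_s: 10.02
ee_pos: [0.5676, -0.1006, 0.2369]
tool_rot: [-3.142, -0.001, 2.922]
wrist_force: [0.1, -0.3, -2.9]
finger_gap: 0.0119
```

Call:
apply_moves([
  [[-0.1,37,0],[0,0,-0.2],255],
  [[-0.2,37,0],[0,0,-0.2],255],
  [[-0.3,37,0],[0,0,-0.2],255],
  [[-0.5,37,0],[0,0,-0.2],255],
  [[-0.6,37,0],[0,0,-0.2],255],
])

```text
time_s: 10.65
ee_pos: [0.6083, 0.0797, 0.2368]
tool_rot: [-3.141, -0.001, 2.939]
wrist_force: [-0.1, -0.1, -2.3]
finger_gap: 0.0117
```

Call:
apply_moves([
  [[-0.7,37,0],[0,0,-0.2],255],
  [[-0.9,37,0],[0,0,-0.2],255],
  [[-1.0,37,0],[0,0,-0.2],255],
  [[-1.1,34,0],[0,0,-0.2],255],
  [[0,0,0],[0,0,0],255],
])

```text
time_s: 11.28
ee_pos: [0.6397, 0.2238, 0.2359]
tool_rot: [-3.142, -0.003, 2.958]
wrist_force: [-0.4, -0.5, -2.0]
finger_gap: 0.0117
```

```bash
python3 - <<'E'
from h import *
go([.6447,.2309,.19],2.954,3,255)
E
```

```text
t 11.275 pos [0.6397 0.2238 0.2359] rpy [-3.1415e+00 -2.6000e-03  2.9579e+00] F [-0.35 -0.48 -2.01] gap 0.0117
[[[-1.3,2.6,15.3],[-0.0,-0.05,0.07],255],[[-1.2,2.7,15.3],[-0.0,-0.05,0.08],255],[[-1.2,2.6,15.3],[-0.0,-0.05,0.07],255]]
```

Call:
apply_moves([
  [[-2.5,4.5,15],[0,0,0],255],
  [[0,0,15],[0,0,0],255],
  [[0,0,0],[0,0,0],255],
  [[0,0,0],[0,0,0],255],
])

```text
time_s: 11.78
ee_pos: [0.6441, 0.2235, 0.2077]
tool_rot: [3.142, 0.0, 2.952]
wrist_force: [0.6, 0.1, -2.0]
finger_gap: 0.0118
```

```bash
python3 - <<'E'
from h import *
show(); snap('5',{'top':(150,90,80,75,10),'scene':(270,200,100,120,6)}); go([.6447,.2309,.19],2.954,1,255)
E
```

```text
t 11.775 pos [0.6441 0.2235 0.2077] rpy [3.1415e+00 1.0000e-04 2.9525e+00] F [ 0.64  0.11 -2.03] gap 0.0118
t 11.875 pos [0.6443 0.2238 0.2082] rpy [3.1410e+00 8.0000e-04 2.9527e+00] F [ 0.23 -0.35 -1.41] gap 0.0121
[[[1.0,7.1,18.2],[0.04,0.05,-0.07],255]]
```

View pics/scene5.png

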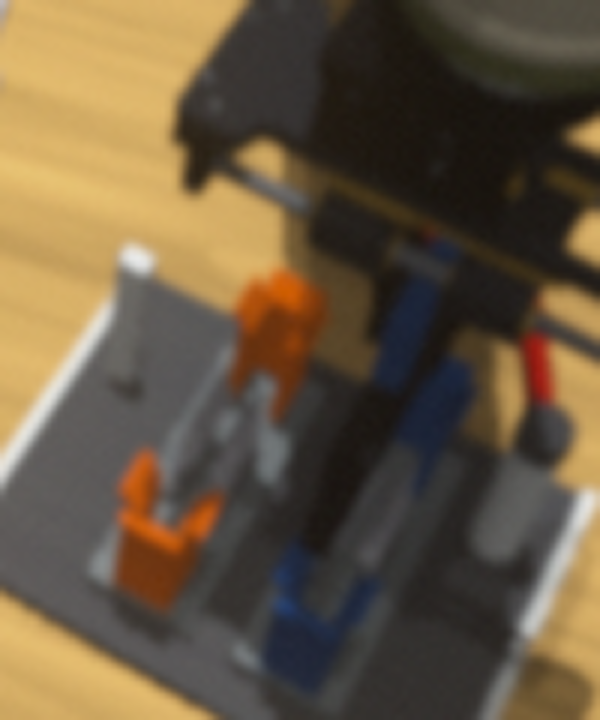

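Call:
apply_moves([
  [[1.0,7.1,8],[0,0,0],255],
  [[0,0,0],[0,0,0],255],
  [[0,0,0],[0,0,0],255],
])

```text
time_s: 12.25
ee_pos: [0.6443, 0.2313, 0.1994]
tool_rot: [-3.141, -0.0, 2.953]
wrist_force: [-0.5, 0.2, -2.4]
finger_gap: 0.0118
```

```bash
python3 - <<'E'
from h import *
from fit import W
snap('6',{'scene':(270,200,100,120,6)}); go([.6447,.2309,.18],2.954,1,255)
s=st(); e=s['ee_pos']; p=[e[0]-.0009,e[1],-.1875]
im=cv2.imread('pics/scene6.png')
def dr(P,col):
    q=((proj('scene',P)-[270,200]+.5)*6-.5).round().astype(int); cv2.polylines(im,[q],True,col,1,cv2.LINE_AA)
b=e[2]-.0897
for z in (0,.075): dr([W(p,a*.06,c*.006,b+z) for a,c in((1,1),(1,-1),(-1,-1),(-1,1))],(0,255,255))
dr([W(p,a*.025,c*.006,b+.115) for a,c in((1,1),(1,-1),(-1,-1),(-1,1))],(0,255,0))
q=[.6373,.1967,-.1875]
dr([W(q,a*.063,.035+c*.0085,.0195+.058) for a,c in((1,1),(1,-1),(-1,-1),(-1,1))],(255,0,255))
cv2.imwrite('pics/scene6o.png',im)
E
```

```text
t 12.3 pos [0.6444 0.2311 0.1996] rpy [-3.1416  0.0001  2.9531] F [-0.21 -0.53 -1.49] gap 0.0114
[[[-0.3,-0.1,19.6],[-0.0,0.01,-0.05],255]]
```

View pics/scene6o.png

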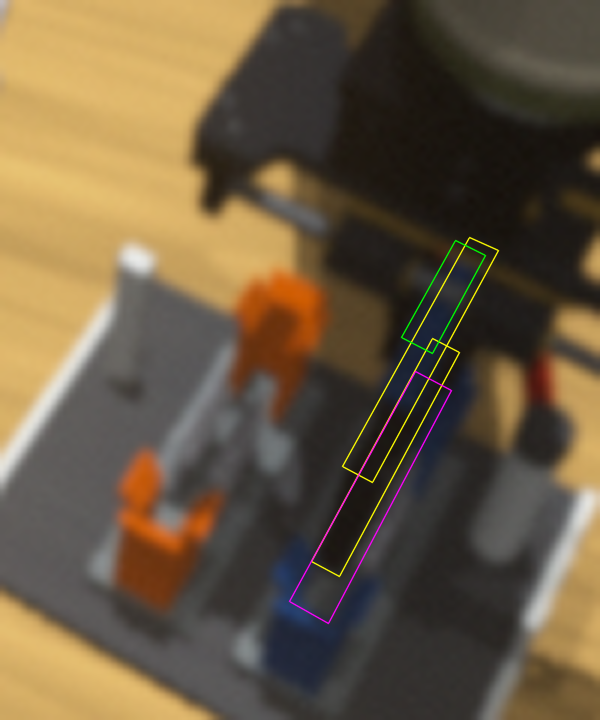

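Call:
apply_moves([
  [[-0.3,0,14],[0,0,0],255],
  [[0,0,9],[0,0,0],255],
  [[0,0,6],[0,0,0],255],
  [[0,0,4],[0,0,0],255],
  [[0,0,0],[0,0,0],255],
], squeeze=45)

```text
time_s: 12.92
ee_pos: [0.6446, 0.2311, 0.1663]
tool_rot: [-3.141, -0.0, 2.953]
wrist_force: [0.3, 0.0, -0.9]
finger_gap: 0.0116
```

Call:
apply_moves([
  [[0,0,5],[0,0,0],255],
  [[0,0,3],[0,0,0],255],
  [[0,0,0],[0,0,0],255],
])

```text
time_s: 13.3
ee_pos: [0.6445, 0.2311, 0.1582]
tool_rot: [-3.141, -0.0, 2.953]
wrist_force: [0.2, -0.6, -1.8]
finger_gap: 0.0115
```

Call:
apply_moves([
  [[0,0,4],[0,0,0],255],
  [[0,0,4],[0,0,0],255],
  [[0,0,4],[0,0,0],255],
  [[0,0,4],[0,0,0],255],
  [[0,0,0],[0,0,0],255],
])

```text
time_s: 13.92
ee_pos: [0.6447, 0.2309, 0.1421]
tool_rot: [-3.141, 0.0, 2.953]
wrist_force: [2.0, -0.4, -1.0]
finger_gap: 0.0117
```

Call:
apply_moves([
  [[0,0,5],[0,0,0],255],
  [[0,0,5],[0,0,0],255],
  [[0,0,5],[0,0,0],255],
  [[0,0,4],[0,0,0],255],
  [[0,0,0],[0,0,0],255],
])

```text
time_s: 14.55
ee_pos: [0.6443, 0.2309, 0.1226]
tool_rot: [-3.141, -0.001, 2.953]
wrist_force: [1.6, -0.0, -4.2]
finger_gap: 0.0117
```

```bash
python3 - <<'E'
from h import *
show(); snap('7',{'top':(150,90,80,75,10),'scene':(270,200,100,120,6)}); show()
E
```

```text
t 14.55 pos [0.6443 0.2309 0.1226] rpy [-3.1409e+00 -8.0000e-04  2.9531e+00] F [ 1.58 -0.03 -4.2 ] gap 0.0117
t 14.65 pos [0.6443 0.2309 0.1226] rpy [-3.1408e+00 -1.0000e-03  2.9531e+00] F [ 1.41 -0.08 -5.66] gap 0.012
```

View pics/scene7.png

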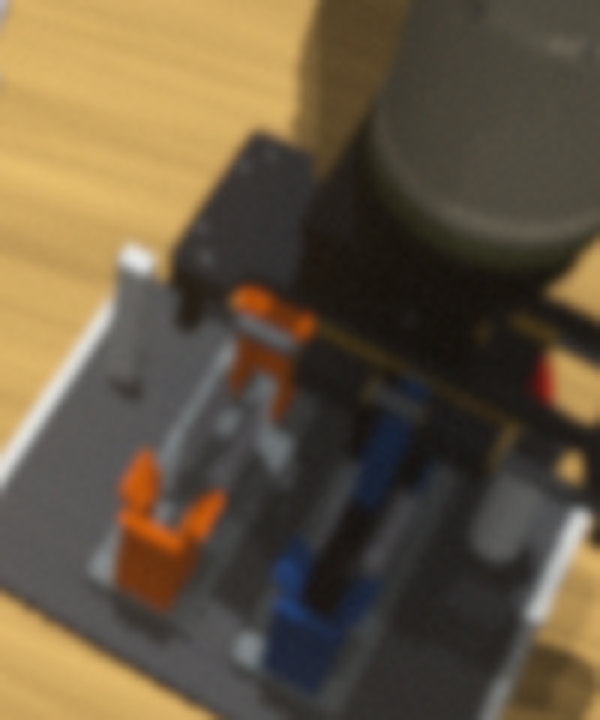

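Call:
apply_moves([
  [[0,0,4],[0,0,0],255],
  [[0,0,4],[0,0,0],255],
  [[0,0,2.5],[0,0,0],255],
  [[0,0,0],[0,0,0],255],
])

```text
time_s: 15.15
ee_pos: [0.6442, 0.2309, 0.112]
tool_rot: [-3.141, -0.001, 2.953]
wrist_force: [1.6, -0.3, -6.4]
finger_gap: 0.0113
```

Call:
apply_moves([
  [[0,0,2],[0,0,0],255],
  [[0,0,0],[0,0,0],255],
])

```text
time_s: 15.4
ee_pos: [0.6445, 0.2312, 0.1109]
tool_rot: [-3.142, -0.0, 2.953]
wrist_force: [-0.3, -0.4, -1.8]
finger_gap: 0.0115
```

Call:
apply_moves([
  [[0,0,1.5],[0,0,0],255],
  [[0,0,0],[0,0,0],255],
])

```text
time_s: 15.65
ee_pos: [0.6448, 0.2311, 0.1098]
tool_rot: [3.141, 0.0, 2.953]
wrist_force: [0.5, 0.3, -0.5]
finger_gap: 0.0116
```

Call:
apply_moves([
  [[0,0,1.5],[0,0,0],255],
  [[0,0,0],[0,0,0],255],
])

```text
time_s: 15.9
ee_pos: [0.6449, 0.2312, 0.1097]
tool_rot: [3.141, 0.001, 2.953]
wrist_force: [-5.8, -2.2, 10.0]
finger_gap: 0.0118
```

Call:
apply_moves([
  [[0,0,1.5],[0,0,0],255],
  [[0,0,0],[0,0,0],255],
])

```text
time_s: 16.15
ee_pos: [0.645, 0.2313, 0.1097]
tool_rot: [3.14, 0.001, 2.953]
wrist_force: [-10.2, -3.0, 20.5]
finger_gap: 0.0116
```

Call:
apply_moves([
  [[0,0,1],[0,0,0],255],
  [[0,0,0],[0,0,0],255],
])

```text
time_s: 16.4
ee_pos: [0.645, 0.2314, 0.1097]
tool_rot: [3.139, 0.001, 2.953]
wrist_force: [-11.9, -4.1, 26.8]
finger_gap: 0.0118
```

Call:
apply_moves([
  [[0,0,-4],[0,0,0],255],
  [[0,0,0],[0,0,0],160],
  [[0,0,0],[0,0,0],160],
  [[0,0,0],[0,0,0],160],
])

```text
time_s: 16.9
ee_pos: [0.6446, 0.2312, 0.1092]
tool_rot: [-3.142, -0.0, 2.953]
wrist_force: [-0.2, -0.8, 1.1]
finger_gap: 0.0303
```

Call:
apply_moves([
  [[0,0,-15],[0,0,0],160],
  [[0,0,-35],[0,0,0],160],
  [[0,0,-40],[0,0,0],160],
  [[0,0,-30],[0,0,0],140],
  [[0,0,0],[0,0,0],120],
], squeeze=25)

```text
time_s: 17.52
ee_pos: [0.6461, 0.2313, 0.2337]
tool_rot: [3.138, 0.005, 2.953]
wrist_force: [0.8, 0.5, -0.8]
finger_gap: 0.042
```

```bash
python3 - <<'E'
from h import *
go([.5622,-.1348,.23],2.904,11,120)
E
```

```text
t 17.525 pos [0.6461 0.2313 0.2337] rpy [3.1382 0.0048 2.9529] F [ 0.84  0.5  -0.75] gap 0.042
[[[1.2,-34.1,0.2],[0.02,0.02,0.25],120],[[1.1,-34.2,0.2],[0.02,0.03,0.26],120],[[1.0,-34.1,0.3],[0.02,0.02,0.25],120],[[0.8,-34.1,0.2],[0.02,0.03,0.26],120],[[0.6,-34.2,0.3],[0.02,0.02,0.25],120]]
[[[0.5,-34.1,0.3],[0.02,0.03,0.26],120],[[0.4,-34.1,0.3],[0.02,0.02,0.25],120],[[0.1,-34.2,0.3],[0.02,0.03,0.26],120],[[0.1,-34.1,0.3],[0.01,0.02,0.25],120],[[-0.1,-34.2,0.3],[0.02,0.03,0.26],120]]
[[[-0.3,-34.1,0.3],[0.01,0.02,0.25],120]]
```

Call:
apply_moves([
  [[1.2,-34,0],[0,0,0.25],120],
  [[1.1,-34,0],[0,0,0.25],120],
  [[1.0,-34,0],[0,0,0.25],120],
  [[0.8,-34,0],[0,0,0.25],120],
  [[0.6,-34,0],[0,0,0.25],120],
])

```text
time_s: 18.15
ee_pos: [0.6062, 0.0642, 0.2293]
tool_rot: [-3.141, -0.001, 2.931]
wrist_force: [-0.2, -1.5, 0.8]
finger_gap: 0.0464
```

Call:
apply_moves([
  [[0.5,-34,0],[0,0,0.25],120],
  [[0.4,-34,0],[0,0,0.25],120],
  [[0.1,-34,0],[0,0,0.25],120],
  [[0.1,-34,0],[0,0,0.25],120],
  [[-0.1,-34,0],[0,0,0.25],120],
])

```text
time_s: 18.77
ee_pos: [0.5682, -0.1014, 0.2293]
tool_rot: [3.141, -0.001, 2.909]
wrist_force: [0.5, -0.5, 0.1]
finger_gap: 0.0462
```

Call:
apply_moves([
  [[-0.3,-34.1,0],[0,0,0.25],120],
  [[0,0,0],[0,0,0],120],
  [[0,0,0],[0,0,0],120],
])

```text
time_s: 19.15
ee_pos: [0.5613, -0.1329, 0.2293]
tool_rot: [3.141, -0.001, 2.906]
wrist_force: [0.1, -0.1, -0.4]
finger_gap: 0.046
```

```bash
python3 - <<'E'
from h import *
show(); snap('8',{'top':(130,100,100,85,8),'scene':(255,210,125,120,5)}); go([.5622,-.1348,.0975],2.904,4,120)
E
```

```text
t 19.15 pos [ 0.5613 -0.1329  0.2293] rpy [ 3.1411e+00 -5.0000e-04  2.9055e+00] F [ 0.09 -0.13 -0.39] gap 0.046
t 19.25 pos [ 0.5615 -0.1323  0.2293] rpy [ 3.1411e+00 -4.0000e-04  2.9069e+00] F [ 0.06 -0.4  -0.24] gap 0.0462
[[[-0.3,-0.6,32.9],[0.01,-0.01,0.04],120],[[-0.3,-0.5,33.0],[0.01,-0.01,0.04],120],[[-0.3,-0.6,32.9],[0.0,-0.0,0.04],120],[[-0.4,-0.6,33.0],[0.01,-0.01,0.05],120]]
```

View pics/scene8.png

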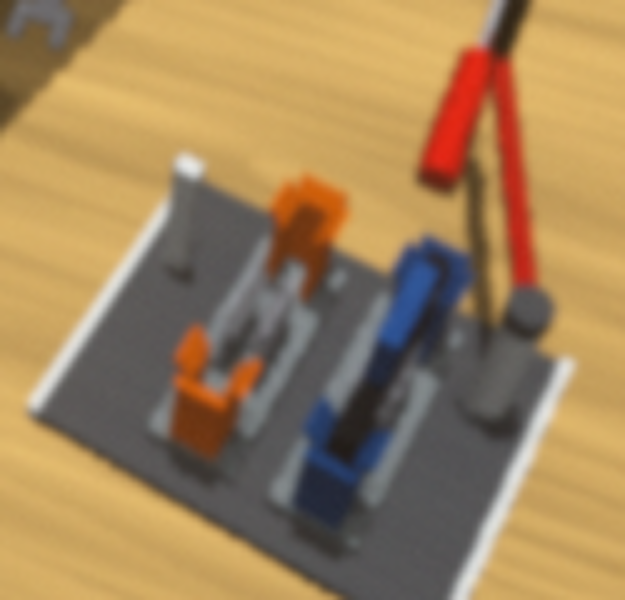

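View pics/top8.png

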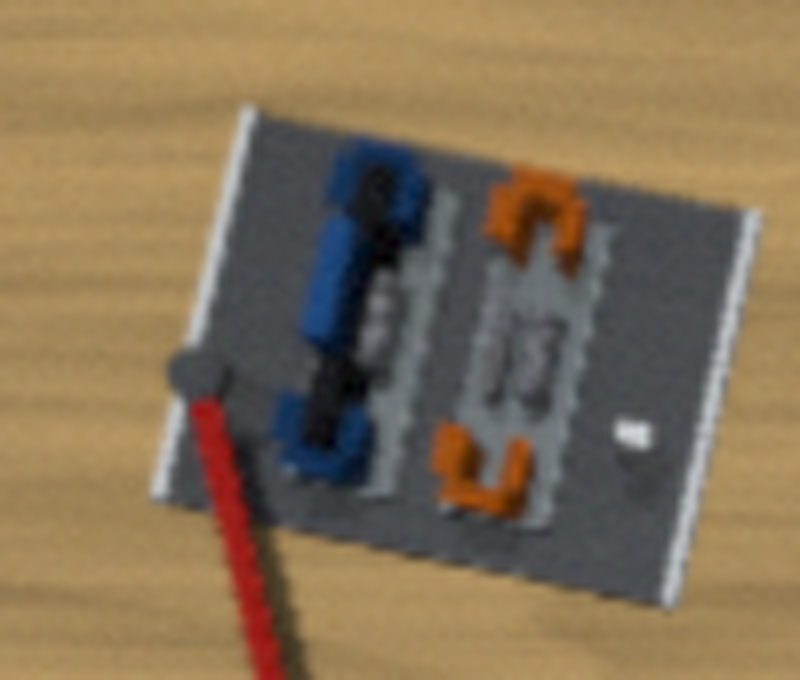

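Call:
apply_moves([
  [[-1,-2.3,33],[0,0,0],120],
  [[0,0,33],[0,0,0],120],
  [[0,0,33],[0,0,0],120],
  [[0,0,33],[0,0,0],120],
  [[0,0,0],[0,0,0],120],
])

```text
time_s: 19.88
ee_pos: [0.5603, -0.1348, 0.0954]
tool_rot: [-3.141, -0.005, 2.907]
wrist_force: [0.8, 0.9, -0.0]
finger_gap: 0.0461
```

Call:
apply_moves([
  [[0,0,0],[0,0,0],255],
  [[0,0,0],[0,0,0],255],
  [[0,0,0],[0,0,0],255],
  [[0,0,0],[0,0,0],255],
  [[0,0,0],[0,0,0],255],
])

```text
time_s: 20.5
ee_pos: [0.5619, -0.1361, 0.0979]
tool_rot: [3.141, 0.0, 2.905]
wrist_force: [-0.1, -0.5, 3.5]
finger_gap: 0.0118
```

Call:
apply_moves([
  [[0,0,-15],[0,0,0],255],
  [[0,0,-35],[0,0,0],255],
  [[0,0,-45],[0,0,0],255],
  [[0,0,-42],[0,0,0],255],
  [[0,0,0],[0,0,0],255],
])

```text
time_s: 21.12
ee_pos: [0.5631, -0.1368, 0.2385]
tool_rot: [3.14, 0.006, 2.905]
wrist_force: [0.2, 1.3, -2.8]
finger_gap: 0.0118
```

```bash
python3 - <<'E'
from h import *
go([.6305,.1623,.235],2.954,9,255)
E
```

```text
t 21.125 pos [ 0.5631 -0.1368  0.2385] rpy [3.1404 0.006  2.9047] F [ 0.24  1.32 -2.76] gap 0.0118
[[[0.5,34.1,0.4],[0.01,0.04,-0.31],255],[[0.4,34.0,0.5],[0.01,0.04,-0.31],255],[[0.1,34.1,0.4],[0.01,0.04,-0.32],255],[[0.0,34.1,0.4],[0.0,0.04,-0.31],255],[[-0.2,34.0,0.4],[0.01,0.04,-0.32],255]]
[[[-0.4,34.1,0.4],[0.0,0.04,-0.31],255],[[-0.6,34.1,0.4],[0.01,0.03,-0.32],255],[[-0.8,34.0,0.4],[0.0,0.04,-0.31],255],[[-1.0,34.1,0.4],[0.01,0.03,-0.32],255]]
```

Call:
apply_moves([
  [[0.5,34,0],[0,0,-0.3],255],
  [[0.4,34,0],[0,0,-0.3],255],
  [[0.1,34,0],[0,0,-0.3],255],
  [[0,34,0],[0,0,-0.3],255],
  [[-0.2,34,0],[0,0,-0.3],255],
])

```text
time_s: 21.75
ee_pos: [0.5986, 0.0307, 0.2336]
tool_rot: [-3.141, -0.002, 2.931]
wrist_force: [-0.5, 0.0, -1.5]
finger_gap: 0.0118
```

Call:
apply_moves([
  [[-0.4,34,0],[0,0,-0.3],255],
  [[-0.6,34,0],[0,0,-0.3],255],
  [[-0.8,34,0],[0,0,-0.3],255],
  [[-1.0,34,10],[0,0,-0.4],255],
  [[0,0,20],[0,0,0],255],
])

```text
time_s: 22.38
ee_pos: [0.6287, 0.1663, 0.2033]
tool_rot: [3.141, -0.001, 2.959]
wrist_force: [-0.2, -0.1, -3.3]
finger_gap: 0.0124
```

Call:
apply_moves([
  [[0,0,0],[0,0,0],255],
  [[0,0,0],[0,0,0],255],
])

```text
time_s: 22.62
ee_pos: [0.6292, 0.1616, 0.2049]
tool_rot: [-3.141, 0.0, 2.953]
wrist_force: [-0.6, -0.0, -1.5]
finger_gap: 0.0117
```

```bash
python3 - <<'E'
from h import *
go([.6305,.1623,.1996],2.954,1,255)
E
```

```text
t 22.625 pos [0.6292 0.1616 0.2049] rpy [-3.1414  0.      2.9529] F [-0.61 -0.01 -1.55] gap 0.0117
[[[-1.2,0.9,5.3],[-0.01,0.0,-0.07],255]]
```

Call:
apply_moves([
  [[-1.2,0.9,5.3],[0,0,0],255],
  [[0,0,0],[0,0,0],255],
  [[0,0,0],[0,0,0],255],
], squeeze=45)

```text
time_s: 23.0
ee_pos: [0.6305, 0.163, 0.1995]
tool_rot: [3.141, 0.0, 2.954]
wrist_force: [0.1, 0.1, -1.6]
finger_gap: 0.0122
```

```bash
python3 - <<'E'
from h import *
snap('9',{'scene':(255,210,110,110,6)}); go([.6305,.1623,.1582],2.954,1,255)
E
```

```text
t 23.05 pos [0.6306 0.163  0.1995] rpy [3.1413e+00 2.0000e-04 2.9538e+00] F [-0.39  0.43 -1.67] gap 0.0113
[[[-0.1,-0.7,41.3],[0.01,0.01,-0.01],255]]
```

View pics/scene9.png

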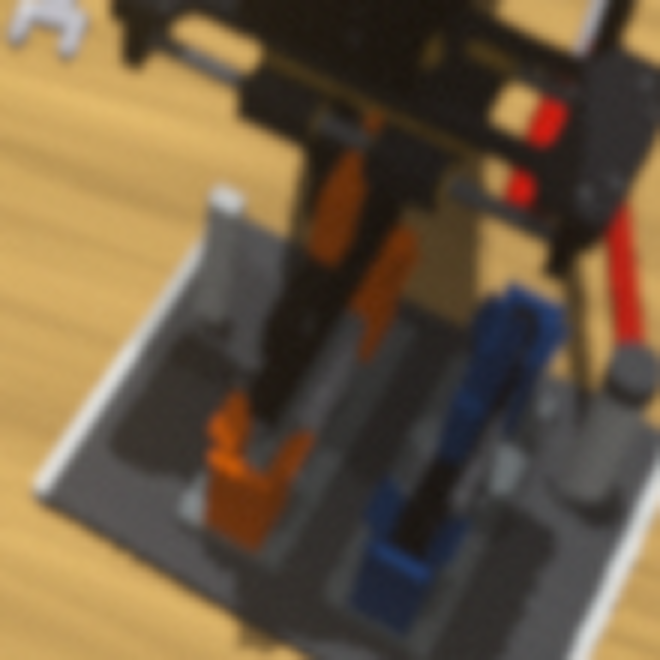

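Call:
apply_moves([
  [[0,-0.7,14],[0,0,0],255],
  [[0,0,9],[0,0,0],255],
  [[0,0,6],[0,0,0],255],
  [[0,0,4],[0,0,0],255],
  [[0,0,0],[0,0,0],255],
])

```text
time_s: 23.68
ee_pos: [0.6302, 0.1623, 0.166]
tool_rot: [-3.141, -0.0, 2.954]
wrist_force: [-0.2, 0.2, -1.8]
finger_gap: 0.0116
```

Call:
apply_moves([
  [[0,0,5],[0,0,0],255],
  [[0,0,3],[0,0,0],255],
  [[0,0,0],[0,0,0],255],
])

```text
time_s: 24.05
ee_pos: [0.6302, 0.1623, 0.1579]
tool_rot: [-3.141, -0.0, 2.954]
wrist_force: [0.4, -0.0, -2.4]
finger_gap: 0.0115
```

Call:
apply_moves([
  [[0,0,4],[0,0,0],255],
  [[0,0,4],[0,0,0],255],
  [[0,0,4],[0,0,0],255],
  [[0,0,4],[0,0,0],255],
  [[0,0,0],[0,0,0],255],
])

```text
time_s: 24.68
ee_pos: [0.6303, 0.1622, 0.1417]
tool_rot: [-3.141, -0.0, 2.954]
wrist_force: [2.3, -0.8, -3.6]
finger_gap: 0.0121
```

Call:
apply_moves([
  [[0,0,5],[0,0,0],255],
  [[0,0,5],[0,0,0],255],
  [[0,0,5],[0,0,0],255],
  [[0,0,4],[0,0,0],255],
  [[0,0,0],[0,0,0],255],
])

```text
time_s: 25.3
ee_pos: [0.63, 0.1622, 0.1223]
tool_rot: [-3.141, -0.001, 2.954]
wrist_force: [1.7, -0.6, -4.5]
finger_gap: 0.0116
```

Call:
apply_moves([
  [[0,0,4],[0,0,0],255],
  [[0,0,4],[0,0,0],255],
  [[0,0,2.5],[0,0,0],255],
  [[0,0,1],[0,0,0],255],
  [[0,0,0],[0,0,0],255],
])

```text
time_s: 25.92
ee_pos: [0.6301, 0.1624, 0.1114]
tool_rot: [-3.141, -0.001, 2.954]
wrist_force: [-0.1, -0.4, -2.6]
finger_gap: 0.0118
```

Call:
apply_moves([
  [[0,0,1.5],[0,0,0],255],
  [[0,0,1.5],[0,0,0],255],
  [[0,0,0],[0,0,0],255],
])

```text
time_s: 26.3
ee_pos: [0.6304, 0.1625, 0.1099]
tool_rot: [3.141, 0.0, 2.954]
wrist_force: [-4.1, -0.2, 7.6]
finger_gap: 0.0117
```

Call:
apply_moves([
  [[0,0,1.5],[0,0,0],255],
  [[0,0,0],[0,0,0],255],
])

```text
time_s: 26.55
ee_pos: [0.6305, 0.1626, 0.1099]
tool_rot: [3.14, 0.0, 2.954]
wrist_force: [-10.0, -1.7, 19.3]
finger_gap: 0.0114
```

Call:
apply_moves([
  [[0,0,1.2],[0,0,0],255],
  [[0,0,0],[0,0,0],255],
])

```text
time_s: 26.8
ee_pos: [0.6306, 0.1626, 0.1099]
tool_rot: [3.14, 0.001, 2.954]
wrist_force: [-14.9, -1.8, 28.9]
finger_gap: 0.0119
```

Call:
apply_moves([
  [[0,0,-4],[0,0,0],255],
  [[0,0,0],[0,0,0],160],
  [[0,0,0],[0,0,0],160],
  [[0,0,0],[0,0,0],160],
])

```text
time_s: 27.3
ee_pos: [0.6303, 0.1624, 0.1097]
tool_rot: [-3.141, -0.0, 2.954]
wrist_force: [-0.5, -0.6, 1.2]
finger_gap: 0.0302
```

Call:
apply_moves([
  [[0,0,-15],[0,0,0],160],
  [[0,0,-35],[0,0,0],160],
  [[0,0,-40],[0,0,0],160],
  [[0,0,-25],[0,0,0],120],
  [[0,0,0],[0,0,0],120],
], squeeze=8)

```text
time_s: 27.92
ee_pos: [0.6316, 0.1625, 0.2283]
tool_rot: [3.139, 0.004, 2.954]
wrist_force: [0.8, 0.0, -0.1]
finger_gap: 0.0429
```

```bash
python3 - <<'E'
from h import *
go([.4485,.2457,.22],-2.327,9,120)
E
```

```text
t 27.925 pos [0.6316 0.1625 0.2283] rpy [3.139  0.0041 2.9538] F [ 0.81  0.03 -0.09] gap 0.0429
[[[21.7,5.3,0.8],[0.0,0.03,-6.38],120],[[21.0,7.7,0.9],[0.0,0.03,-6.38],120],[[20.0,9.9,0.9],[0.0,0.03,-6.38],120],[[18.8,12.1,0.8],[0.0,0.03,-6.38],120],[[17.3,14.1,0.9],[0.0,0.03,-6.38],120]]
[[[15.6,16.0,0.9],[0.0,0.04,-6.38],120],[[13.8,17.6,0.9],[0.0,0.03,-6.38],120],[[11.7,19.0,0.9],[0.0,0.04,-6.39],120],[[9.6,20.2,0.9],[0.01,0.04,-6.38],120]]
```

Call:
apply_moves([
  [[21.7,5.3,0],[0,0,-6.4],120],
  [[21,7.7,0],[0,0,-6.4],120],
  [[20,9.9,0],[0,0,-6.4],120],
  [[18.8,12.1,0],[0,0,-6.4],120],
  [[17.3,14.1,0],[0,0,-6.4],120],
])

```text
time_s: 28.55
ee_pos: [0.5275, 0.2086, 0.2243]
tool_rot: [-3.141, -0.001, -2.767]
wrist_force: [-0.1, -0.3, 0.2]
finger_gap: 0.0458
```

Call:
apply_moves([
  [[15.6,16,0],[0,0,-6.4],120],
  [[13.8,17.6,0],[0,0,-6.4],120],
  [[11.7,19,0],[0,0,-6.4],120],
  [[9.6,20.2,0],[0,0,-6.2],120],
  [[0,0,0],[0,0,0],120],
])

```text
time_s: 29.18
ee_pos: [0.4459, 0.2459, 0.2247]
tool_rot: [3.141, -0.001, -2.325]
wrist_force: [0.7, -0.3, 0.6]
finger_gap: 0.0459
```

Call:
apply_moves([
  [[0,0,0],[0,0,0],120],
])

```text
time_s: 29.3
ee_pos: [0.4476, 0.2447, 0.2248]
tool_rot: [-3.141, -0.0, -2.33]
wrist_force: [0.1, -0.7, 0.2]
finger_gap: 0.0461
```

```bash
python3 - <<'E'
from h import *
snap('10',{'scene':(255,160,125,120,5)}); go([.4485,.2457,.1335],-2.327,3,120)
E
```

```text
t 29.35 pos [0.4478 0.2446 0.2248] rpy [-3.1413e+00 -2.0000e-04 -2.3301e+00] F [ 0.01 -0.02  0.75] gap 0.0459
[[[-0.4,0.1,30.4],[-0.0,-0.0,-0.06],120],[[-0.5,0.1,30.5],[-0.01,-0.01,-0.06],120],[[-0.4,0.1,30.4],[-0.0,-0.0,-0.06],120]]
```

View pics/scene10.png

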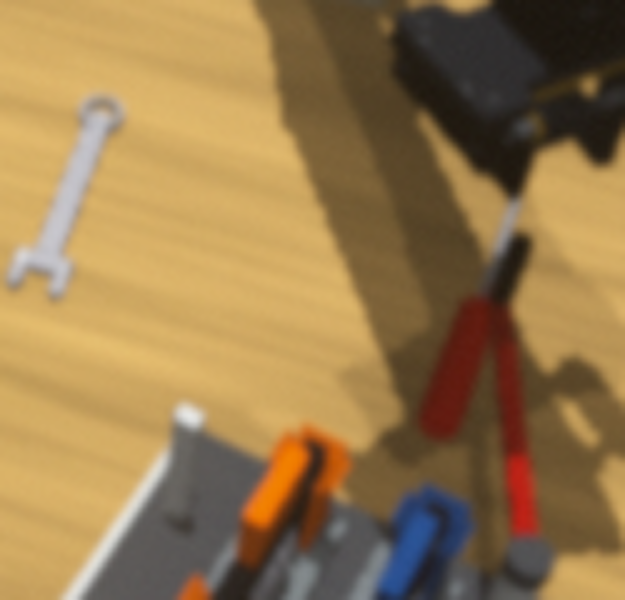

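Call:
apply_moves([
  [[-1.2,0.3,30],[0,0,0],120],
  [[0,0,30],[0,0,0],120],
  [[0,0,30.5],[0,0,0],120],
  [[0,0,0],[0,0,0],120],
  [[0,0,0],[0,0,0],255],
])

```text
time_s: 29.98
ee_pos: [0.4486, 0.2463, 0.1356]
tool_rot: [-3.141, 0.001, -2.329]
wrist_force: [-0.8, -0.4, 1.5]
finger_gap: 0.0419
```

Call:
apply_moves([
  [[0,0,0],[0,0,0],255],
  [[0,0,0],[0,0,0],255],
  [[0,0,0],[0,0,0],255],
  [[0,0,0],[0,0,0],255],
])

```text
time_s: 30.48
ee_pos: [0.448, 0.2465, 0.135]
tool_rot: [-3.141, 0.001, -2.327]
wrist_force: [-0.2, 0.4, 2.0]
finger_gap: 0.0132
```

```bash
python3 - <<'E'
from arc import *
arc(np.array([.6066,.2900]),st()['ee_pos'][2],-.187,1.13,0.01,14,255)
E
```

```text
t 30.475 pos [0.448  0.2465 0.135 ] rpy [-3.1415e+00  9.0000e-04 -2.3274e+00] F [-0.2   0.36  2.04] gap 0.0132
r 0.1644356552153944 ang -164.65489618389776
[[[6.9,-11.2,-0.0],[0,0,0],255],[[5.4,-12.1,-0.0],[0,0,0],255],[[4.5,-12.4,-0.0],[0,0,0],255],[[3.5,-12.7,-0.0],[0,0,0],255],[[2.4,-13.0,-0.0],[0,0,0],255]]
[[[1.4,-13.1,-0.0],[0,0,0],255],[[0.4,-13.2,-0.0],[0,0,0],255],[[-0.7,-13.2,-0.0],[0,0,0],255],[[-1.8,-13.0,-0.0],[0,0,0],255],[[-2.8,-12.9,-0.0],[0,0,0],255]]
[[[-3.8,-12.7,0.0],[0,0,0],255],[[-4.8,-12.3,0.0],[0,0,0],255],[[-5.8,-11.8,0.0],[0,0,0],255],[[-6.7,-11.4,0.0],[0,0,0],255]]
[0.57658372 0.12773457 0.13499335]
```

Call:
apply_moves([
  [[6.4,-11.2,0],[0,0,0],255],
  [[5.4,-12.1,0],[0,0,0],255],
  [[4.5,-12.4,0],[0,0,0],255],
  [[3.5,-12.7,0],[0,0,0],255],
  [[2.4,-13,0],[0,0,0],255],
])

```text
time_s: 31.1
ee_pos: [0.4776, 0.187, 0.1345]
tool_rot: [3.142, -0.0, -2.328]
wrist_force: [-1.5, -0.2, 3.3]
finger_gap: 0.0135
```

Call:
apply_moves([
  [[1.4,-13.1,0],[0,0,0],255],
  [[0.4,-13.2,0],[0,0,0],255],
  [[-0.7,-13.2,0],[0,0,0],255],
  [[-1.8,-13,0],[0,0,0],255],
  [[-2.8,-12.9,0],[0,0,0],255],
])

```text
time_s: 31.72
ee_pos: [0.5278, 0.1452, 0.1344]
tool_rot: [3.142, -0.0, -2.327]
wrist_force: [-1.8, 0.5, 2.4]
finger_gap: 0.0135
```

Call:
apply_moves([
  [[-3.8,-12.7,0],[0,0,0],255],
  [[-4.8,-12.3,0],[0,0,0],255],
  [[-5.3,-10.8,0],[0,0,0],255],
  [[0,0,0],[0,0,0],255],
  [[0,0,0],[0,0,0],255],
])

```text
time_s: 32.35
ee_pos: [0.5626, 0.1311, 0.1344]
tool_rot: [-3.141, -0.0, -2.328]
wrist_force: [-0.2, -0.4, 0.2]
finger_gap: 0.0139
```

```bash
python3 - <<'E'
from h import *
show(); s=st(); Rc=R.from_euler('xyz',s['tool_rot'])
d=np.array([.577,.1274,s['ee_pos'][2]])-s['ee_pos']; print(Rc.inv().apply(d)*1000)
# unit closing tangent in tool frame at closed
print(Rc.inv().apply([np.cos(-.1875),np.sin(-.1875),0]))
snap('11',{'scene':(255,180,125,120,5)})
E
```

```text
t 32.35 pos [0.5626 0.1311 0.1344] rpy [-3.1415e+00 -2.0000e-04 -2.3275e+00] F [-0.22 -0.36  0.22] gap 0.0139
[-7.17535446e+00 -1.29944150e+01 -1.76411684e-04]
[-5.38982767e-01 -8.42316791e-01 -2.64693873e-05]
```

View pics/scene11.png

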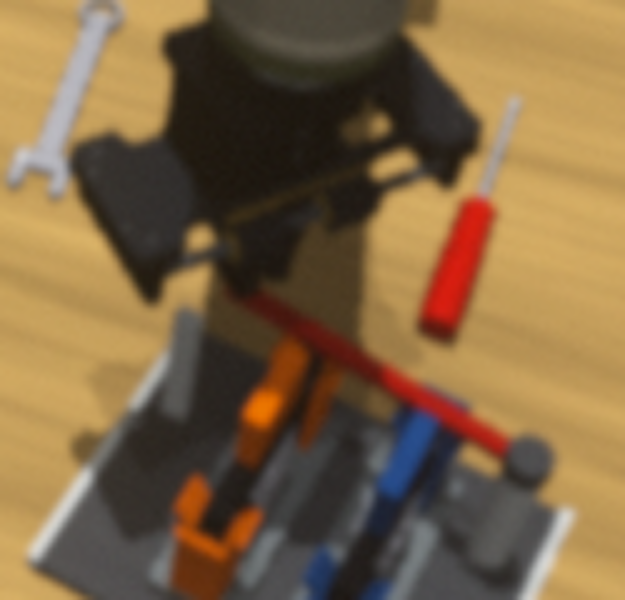

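Call:
apply_moves([
  [[-3.5,-6.5,0],[0,0,0],255],
  [[-3.2,-5,0],[0,0,0],255],
  [[0,0,0],[0,0,0],255],
])

```text
time_s: 32.78
ee_pos: [0.5762, 0.1283, 0.1345]
tool_rot: [-3.141, 0.0, -2.328]
wrist_force: [-0.2, 0.1, -0.1]
finger_gap: 0.0139
```

Call:
apply_moves([
  [[-1.1,-1.7,0],[0,0,0],255],
  [[0,0,0],[0,0,0],255],
  [[0,0,0],[0,0,0],255],
])

```text
time_s: 33.15
ee_pos: [0.5776, 0.1279, 0.1345]
tool_rot: [3.142, 0.0, -2.327]
wrist_force: [-0.1, 0.3, -1.1]
finger_gap: 0.0136
```

Call:
apply_moves([
  [[-1.1,-1.7,0],[0,0,0],255],
  [[0,0,0],[0,0,0],255],
  [[0,0,0],[0,0,0],255],
])

```text
time_s: 33.52
ee_pos: [0.5779, 0.1279, 0.1343]
tool_rot: [3.139, -0.002, -2.327]
wrist_force: [-9.9, 0.7, 4.4]
finger_gap: 0.0132
```

Call:
apply_moves([
  [[-0.4,-0.6,0],[0,0,0],255],
  [[0,0,0],[0,0,0],255],
  [[0.4,0.6,0],[0,0,0],160],
  [[0,0,0],[0,0,0],150],
  [[0,0,0],[0,0,0],150],
])

```text
time_s: 34.15
ee_pos: [0.5799, 0.1273, 0.1347]
tool_rot: [-3.141, 0.0, -2.328]
wrist_force: [0.3, -0.3, -0.4]
finger_gap: 0.0328
```

```bash
python3 - <<'E'
from h import *
show(); snap('12',{'scene':(255,180,125,120,5)})
E
```

```text
t 34.15 pos [0.5799 0.1273 0.1347] rpy [-3.1412e+00  5.0000e-04 -2.3277e+00] F [ 0.27 -0.34 -0.39] gap 0.0328
```

View pics/scene12.png

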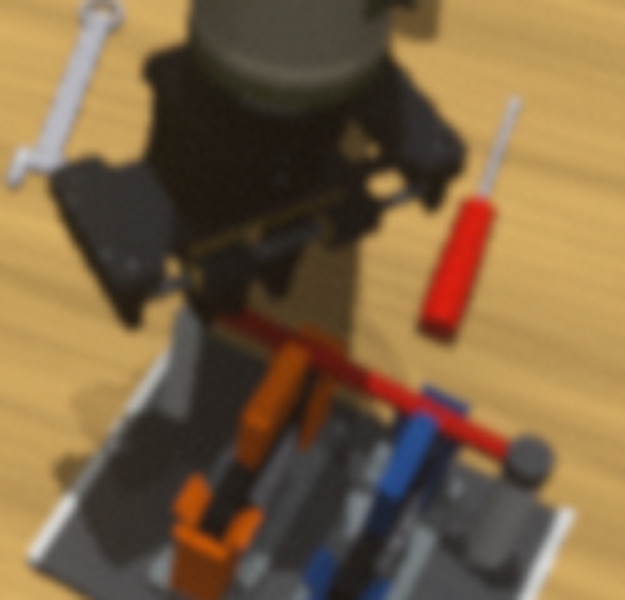

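Call:
apply_moves([
  [[-3.2,-5,0],[0,0,0],150],
  [[0,0,0],[0,0,0],150],
  [[0,0,0],[0,0,0],150],
])

```text
time_s: 34.58
ee_pos: [0.5855, 0.1263, 0.1345]
tool_rot: [3.142, -0.0, -2.328]
wrist_force: [0.6, -0.4, 0.1]
finger_gap: 0.0358
```

Call:
apply_moves([
  [[-1.6,-2.5,0],[0,0,0],150],
  [[0,0,0],[0,0,0],150],
  [[0,0,0],[0,0,0],150],
])

```text
time_s: 34.95
ee_pos: [0.5884, 0.1258, 0.1345]
tool_rot: [3.142, -0.0, -2.327]
wrist_force: [0.1, -0.8, 0.0]
finger_gap: 0.0359
```

Call:
apply_moves([
  [[-1.1,-1.7,0],[0,0,0],150],
  [[0,0,0],[0,0,0],150],
  [[0,0,0],[0,0,0],150],
])

```text
time_s: 35.33
ee_pos: [0.5904, 0.1254, 0.1345]
tool_rot: [-3.142, 0.0, -2.327]
wrist_force: [-0.6, 0.7, -0.5]
finger_gap: 0.0358
```

Call:
apply_moves([
  [[-1.1,-1.7,0],[0,0,0],150],
  [[0,0,0],[0,0,0],150],
  [[0,0,0],[0,0,0],150],
])

```text
time_s: 35.7
ee_pos: [0.5911, 0.1258, 0.1341]
tool_rot: [3.139, -0.002, -2.327]
wrist_force: [-6.1, 0.7, 1.8]
finger_gap: 0.0358
```

Call:
apply_moves([
  [[4.5,7.5,0],[0,0,0],150],
  [[0,0,0],[0,0,0],150],
  [[0,0,-30],[0,0,0],150],
  [[0,0,-35],[0,0,0],150],
  [[0,0,-30],[0,0,0],150],
])

```text
time_s: 36.33
ee_pos: [0.5841, 0.1267, 0.2311]
tool_rot: [-3.141, 0.001, -2.328]
wrist_force: [0.9, -0.3, 0.3]
finger_gap: 0.0355
```

```bash
python3 - <<'E'
from h import *
go([.47,-.05,.25],-2.65,6,150)
E
```

```text
t 36.325 pos [0.5841 0.1267 0.2311] rpy [-3.1409e+00  1.0000e-03 -2.3276e+00] F [ 0.89 -0.3   0.28] gap 0.0355
[[[34.5,-6.4,-3.2],[-0.01,0.01,3.08],150],[[34.0,-8.2,-3.2],[-0.0,0.01,3.08],150],[[33.6,-10.1,-3.1],[-0.01,0.01,3.08],150],[[33.0,-11.9,-3.2],[-0.0,0.01,3.08],150],[[32.3,-13.6,-3.2],[-0.01,0.01,3.07],150]]
[[[31.6,-15.3,-3.1],[-0.0,0.01,3.08],150]]
```

Call:
apply_moves([
  [[34.5,-6.4,-3],[0,0,3],150],
  [[34,-8.2,-3],[0,0,3],150],
  [[33.6,-10,-3],[0,0,3],150],
  [[33,-12,-3],[0,0,3],150],
  [[32.3,-13.6,-3],[0,0,3],150],
])

```text
time_s: 36.95
ee_pos: [0.4887, -0.0218, 0.2448]
tool_rot: [-3.141, 0.001, -2.591]
wrist_force: [1.5, -0.7, 0.6]
finger_gap: 0.0359
```

Call:
apply_moves([
  [[31.6,-15.3,-3],[0,0,3],150],
  [[0,0,0],[0,0,0],150],
  [[0,0,0],[0,0,0],150],
])

```text
time_s: 37.33
ee_pos: [0.4707, -0.0498, 0.2477]
tool_rot: [3.142, 0.001, -2.641]
wrist_force: [0.6, 0.0, -0.2]
finger_gap: 0.0359
```

```bash
python3 - <<'E'
from h import *
np.set_printoptions(precision=4,suppress=True)
show(); snap('13',{'top':(130,100,100,85,8),'scene':(255,210,125,120,5)})
from rig import imaging
cv2.imwrite('pics/full13.png',cv2.resize(imaging.snapshot('scene')['frame'][:,:,::-1],(800,600)))
E
```

```text
t 37.325 pos [ 0.4707 -0.0498  0.2477] rpy [ 3.1415  0.0009 -2.6409] F [ 0.57  0.03 -0.23] gap 0.0359
```

View pics/top13.png

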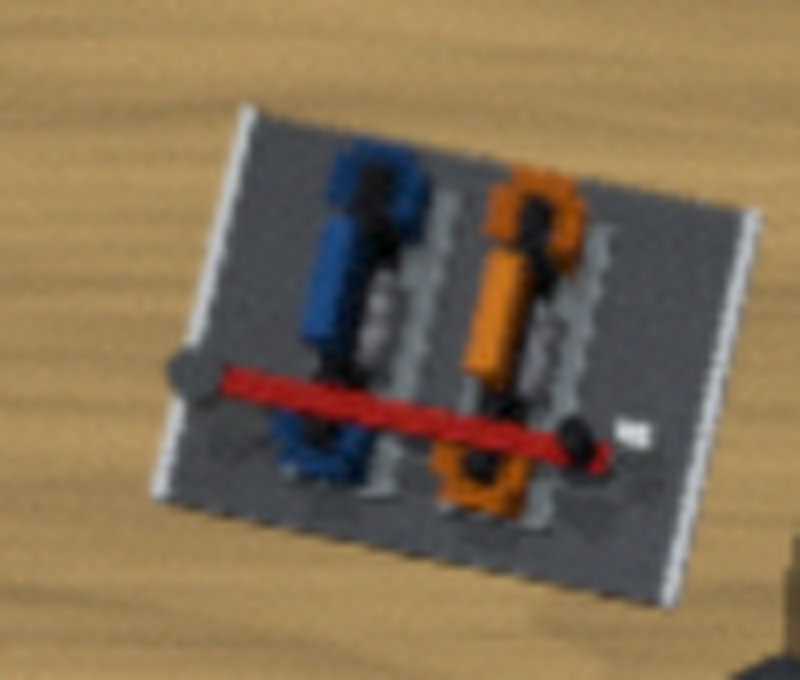

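View pics/scene13.png

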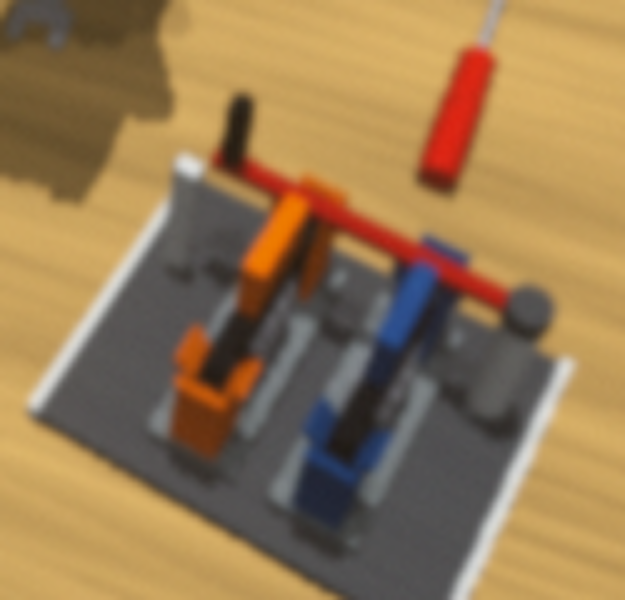

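View pics/full13.png

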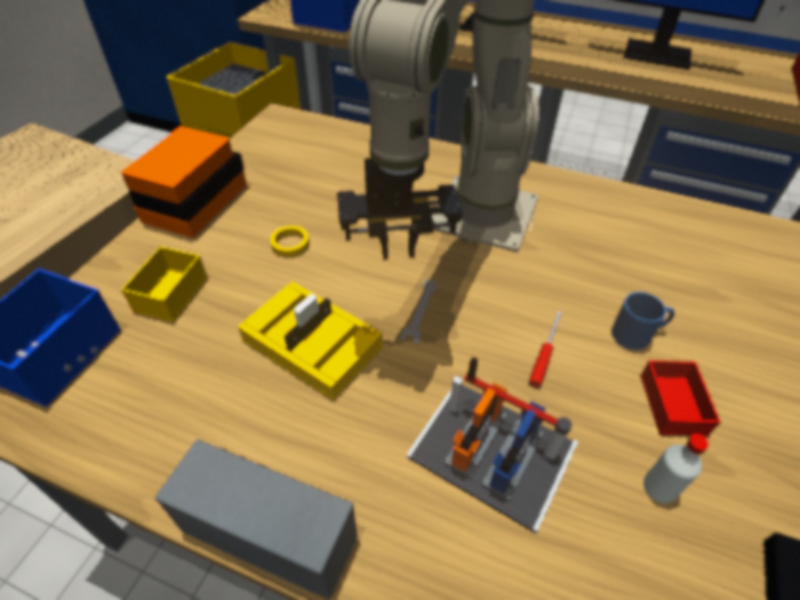

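```bash
python3 - <<'E'
from rig import manip
print(manip.sign_off())
E
```

```text
the job is handed in; nothing more can be done
None
```

The job is done and handed in at about 37.5 s of the 72 s allowed. I swung the keeper bar about 1.1 rad open, pushed the blue and then the orange cover home, and swung the bar back to its stop.

- **Covers:** Each stopped dead with its lower edge 20.0 mm up, under 27–29 N of push. My image fit had put the slot floor at 19.2 mm. The last pictures show both covers upright in their own slots.
- **Keeper bar:** A second push with the fingers open met its stop at 6 N. The last pictures show it lying across both covers.
- **Everything else:** In the last pictures the white cover is still in its tray, the other things look unmoved, and the gripper is clear of everything.
- **Disagreement:** While the covers slid through the clips, the settled wrist-force readings were about −2 to −6 N vertically, not the 4–6 N upward resistance expected. I never saw the 10–15 N clip-opening force in the readings. I relied on the hard stop at the floor and the pictures instead.

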